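Raise a crystal into the torch line with a cam-lift stage and hold it there

ROBOT

A 6-joint arm with a two-finger parallel gripper is mounted at the origin on a cart in front of the work surface, level with it; the furniture and walls round the work are solid. World frame = base frame: x ahead of the robot, y to its left, z up, the work surface at z = 0. Lengths are in m, angles in rad, forces in N, time in s.
With the tool pointing down it reaches from about 0.3 to 0.825 m from the base axis. Payload 5.4 kg.
Tool frame: the origin (TCP) lies at the very end of the fingers, on their centre line; the grasp point (between the pads) lies 19 mm behind it; x points along the fingers, z is the direction in which the jaws open and shut, and the axes are right-handed (so a half turn about x gives the same grasp; the last joint's range is limited). The gripper opens to 92 mm and grips with 3 to 60 N. Pads are 20 mm wide; open, the fingers measure 128 mm over their backs; the gripper's body (75 mm by 189 mm) begins 69 mm behind the grasp point.
Start: joints at [0.974, 0.158, 1.597, -0, 1.386, -0.21], TCP at [0.217, 0.532, 0.19] pointing down, gripper open.
Joint ranges: [-2.91, 2.91], [-0.94, 2.29], [0.18, 2.7], [-1.29, 4.43], [0.17, 2.64], [-3, 3]. Speed limits (rad/s): [2.57, 2.57, 3.14, 3.14, 3.14, 3.14].

INTERFACE

Orientations are given as a unit quaternion [w, x, y, z].
In Python, from cell import ctrl gives the robot as it stands.
- The arm moves only by the tool step_arm, never from a script. Its argument "targets" is a list of rows, each an object of numbers: "claw": the opening, from 0 (shut) to 1 (fully open); "x", "y", "z": the shift along the tool's x, y, z in units of 25 mm (1.0 is 25 mm); "rx", "ry", "rz": the turn, a rotation vector about the tool's x, y, z in units of 8 degrees (1.0 is 8 degrees). A call has 1 to 8 rows; each row shifts and turns the commanded pose from where the row before left it, along the tool's axes as they then stand; what a row does not reach is not made up. A row lasts 1/10 s, in which the tool goes at most 50 mm and 8.59 degrees, less where a joint would pass 70% of its speed; a pose out of reach is approached as far as the arm can. A call is refused whole if a number of a shift passes 1 or a number of a turn 1, either way. A call with a gripper value outside its range is refused whole. The fingers move at their own pace and stop on an object; "grip_force" is the grip in N (left out, the last holds). Time passes only in rows, so rows that do not move let the fingers close. It gives the time, the measured TCP pose, the force and the opening at its end, in the units of the state.
- ctrl.get_state(): the state, without advancing time (a new reading comes with each control period).
- ctrl.grab_frame(name): name is "side" or "top"; returns a dict with "img" (400x640x3 uint8, red, green, blue), "mtx" (3x3 intrinsics, pixels), "k1" (the pictures are not rectified: a ray, as slopes to the right and down, at radius r is drawn at 1 + k1 r^2 times it, then the intrinsics apply), "eye" and "rotation" of the camera in the world. Camera axes: x right, y up, looking along -z (the intrinsics and any distortion apply to the point x, -y, -z); pixel columns grow to the right and rows downward; lengths in m; the calibration is good to about 2 mm. A picture is of the moment at which its call begins. There is no depth.
- ctrl.sign_off(): hands the job in, once; it reports no verdict.
Trained networks look in a picture, given as the dict that the camera call returned (one of the last four; its "shot" number tells which), for a name from the list of things; names that differ only in an ending like _2 or _b are one class to them, and where a whole thing is asked for, a point or a joint stands for the part that bears it (a point fixed in the world has none). Each returns a list of dicts, best first, with "confidence" (0 to 1); they miss things now and then, are a little off and sometimes report something else, mostly with a low value. They report only what shows in the picture. A call takes as long as a camera call.
- ctrl.masks_of(picture, label): "mask" (400x640 bool, what is visible of it) and "centre" ([column, row] in pixels, amid what is visible of it).
- ctrl.landmark_of(picture, label): "centre" ([column, row] in pixels: a listed point, or the origin of a listed thing).
The state is a dict: "time_s": time; "joints": joint angles; "qvel": joint speeds; "effort": joint torques, N m; "eef_pos": TCP position; "ee_rot": TCP orientation; "ft_force": force on the tool from outside, world axes, zero at the start; "torque": the same for the moment, N m; "grip_width": finger opening in m.
Only numpy, scipy, OpenCV 4.12 (cv2) and the standard library are available. Lean on these libraries where they do the work, as an engineer would, in place of code of your own. Each camera call takes 0.05 s, during which the arm holds its last target.

TASK

A spare torch has been left standing under the lever of the cam-lift stage: move it out of the way and stand it upright on the bench top, a hand's width or more from where the lever comes down. Then swing the cam lever over and down until the cam is at its highest point and the crystal is lifted fully into the line of the fixed torch; that is where the lever lies level, and pushing it on past level lowers the stage again. A spring throws the lever back as soon as it is let go, so finish while still holding the lever level; keep the crystal on its stage, do not knock the spare torch over, and leave the other things on the bench where they are.

Things in the scene. Friction and masses are not known exactly. Their poses are not given: they have to be found in the camera images.
- fixture: The cam-lift stage, fixed: base plate 110 (x) by 215 (y, -60 to +155) by 10 mm. Origin on the bench under the stage's middle; x away from the robot, y to its left, z up. Axle along x, 70 mm up; the lever is on its front end, in the plane x = -75 mm. A laser torch is fixed in a saddle, y = 55 to 158, axis 139 mm up. Only the lever reaches beyond y = -60 mm or before x = -60 mm.
- cam (a joint): Angle of cam and lever, rad. 0 = rest, lever up, leaning 19 degrees to the left (+y). Grows as the lever swings over to the right and down (clockwise seen from the robot). 1.90 = lever level along -y, cam at its highest point; end stop past it at 2.25, stage lower again. A spring drives it back to 0: about 2 N at the grip to start, 3 N at level; it does not stay by itself.
- stage (a joint): Lift of the stage, m: 0 at rest, 0.0185 at the cam's highest point (it follows the cam: 0.0045 + 0.014 cos(cam - 1.90)).
- lever: The cam lever: flat aluminium bar with a black plastic grip. Origin on the axle below the stage's middle; x along the axle, -y along the bar to the grip. Grip: rounded bar 16 mm thick (x), 20 mm deep, 62 mm long, 79 to 141 mm from the axle; its flat sides stay vertical, so it can be pinched across its 16 mm from above and turns between the fingers, or be pushed over and pressed down.
- lever_grip (a point): Middle of the lever's black grip, 110 mm from the axle, in the plane x = -75 mm of the fixture; 174 mm above the bench at rest, 70 mm when level.
- lever_down (a point): Point on the bench top straight under the middle of the grip when the lever is level (fixture x = -75, y = -110 mm). The spare torch starts standing here within about 20 mm.
- stage_top (a point): Middle of the rubber pad on top of the lifting stage plate (92 by 104 mm, pad with a low rim 73 mm across).
- crystal_mid (a point): Middle of the crystal specimen that lies loose on the stage pad, 57 x 60 x 41 mm; the point is 20 mm above its underside.
- torch_mid (a point): Middle of the spare torch, half-way up its axis: a black laser torch, cylinder 32 mm across and 103 mm long, about 0.12 kg, standing upright on its end; its own y axis points up. The point is 51 mm above what it stands on. The bench to the right of the lever (fixture x = -130 to -40, y = -190 to -240 mm) is free.
- spare_torch: The same spare torch as a body; the origin lies on its skin, half-way up, 16 mm off the axis.
- tape: Bystander: roll of tape lying flat, 52 mm across, 28 mm high, in front of the fixture to the left. Origin under its centre.
- lens: Bystander: hand lens lying flat, 62 x 148 x 9 mm, right of the fixture's base plate. Origin under its centre.
- dish: Bystander: glass dish 99 mm across, 16 mm high, to the right and behind. Origin under its centre.
- rock: Bystander: small grey rock 30 x 36 x 21 mm lying in the dish. Origin under its centre.
- charger_block: Bystander: black charger block 42 x 62 x 30 mm, far right near a row of tape rolls. Origin under its centre.
- glasses: Bystander: safety glasses 59 x 126 x 44 mm, to the right at the front edge. Origin under the centre.
- pencil_red: Bystander: pencil 171 mm long, 8 mm thick, at the front to the left. Origin under its middle.

How it is judged:
By the outcome, as a careful person would: the job done as asked, in the order asked, and still so for the second after the job is handed in, while the arm keeps its last pose, push and grip.
It also fails if it takes over 58 s, if anything falls off the work surface, if the arm or the gripper's body presses on something with over 40 N, if the wrist force passes 120 N, or if a joint passes its speed limit or range.

## Working session

There is one attempt and no reset: what is moved stays moved. The work goes in short steps, Python scripts to look and compute and a tool call to move; the robot and the scene stay as the last step left them, time stands still between calls to the robot, and variables do not carry over. Pictures are saved under pics/ and viewed, and the job is handed in when it is done.

Besides the shell and the picture viewer there is one more tool, called as name(argument=value, ...) on one line, values as JSON. step_arm: Moves the arm, as the interface text tells. Its arguments: {"type":"object","properties":{"targets":{"type":"array","items":{"type":"object","properties":{"claw":{"type":"number"},"x":{"type":"number"},"y":{"type":"number"},"z":{"type":"number"},"rx":{"type":"number"},"ry":{"type":"number"},"rz":{"type":"number"}}}},"grip_force":{"type":"number"}},"required":["targets"]}

```bash
mkdir -p pics; ls; cat > h.py <<'E'
import numpy as np,cv2
from cell import ctrl
from scipy.spatial.transform import Rotation as R
def ray(p,uv):
    K=np.array(p["mtx"],float);k=p["k1"]
    d=cv2.undistortPoints(np.array([[uv]],float),K,np.array([k,0,0,0],float))[0,0]
    # model: drawn=(1+k1 r^2)*slope, same as opencv
    v=np.array([d[0],-d[1],-1.0]);Rm=np.array(p["rotation"])
    if Rm.size==4: Rm=R.from_quat(np.roll(Rm,-1)).as_matrix()
    v=Rm@v
    return np.array(p["eye"],float),v/np.linalg.norm(v)
def atz(p,uv,z):
    e,v=ray(p,uv);return e+v*(z-e[2])/v[2]
def tri(ps,uvs):
    A=np.zeros((3,3));b=np.zeros(3);L=[]
    for p,u in zip(ps,uvs):
        e,v=ray(p,u);M=np.eye(3)-np.outer(v,v);A+=M;b+=M@e;L.append((e,v))
    x=np.linalg.solve(A,b)
    return x,[float(np.linalg.norm(np.cross(x-e,v))) for e,v in L]
def save(p,n): cv2.imwrite("pics/"+n+".png",p["img"][:,:,::-1])
def st():
    s=ctrl.get_state()
    for k in s: print(k,np.round(s[k],4))
E
python3 - <<'E'
from h import *
st()
a=ctrl.grab_frame("side");b=ctrl.grab_frame("top")
save(a,"s0");save(b,"t0")
print(a["eye"],b["eye"],a["k1"])
for n in ["fixture","lever_grip","lever_down","stage_top","crystal_mid","torch_mid","spare_torch","lever","lens","tape","dish","glasses","charger_block","pencil_red"]:
    u=ctrl.landmark_of(a,n);v=ctrl.landmark_of(b,n)
    f=lambda l:[(np.round(d["centre"]).tolist(),round(d["confidence"],2)) for d in l[:2]]
    print(n,f(u),f(v),end=" ")
    if u and v:
        x,e=tri([a,b],[u[0]["centre"],v[0]["centre"]]);print(np.round(x,4),np.round(e,4))
    else: print()
E
```

```text
pics
time_s 0.0
joints [ 0.9739  0.159   1.5982 -0.      1.3862 -0.2101]
qvel [-0.001  -0.0002 -0.0002 -0.0006  0.0005 -0.0012]
effort [ 1.80000e-03 -3.85527e+01 -3.22133e+01  7.07000e-02  3.72000e-02
 -1.00000e-04]
eef_pos [0.2165 0.5319 0.1885]
ee_rot [ 0.5862 -0.3948  0.5874  0.3943]
ft_force [-0.2576 -0.2989 -0.2369]
torque [-0.0234  0.0669 -0.0301]
grip_width 0.0918
[0.53813864 0.77024933 0.89645839] [ 0.38453031 -0.1506315   1.17331589] -0.0019209079179049625
fixture [([317.0, 258.0], 0.88)] [([292.0, 212.0], 0.81), ([269.0, 233.0], 0.31)] [ 0.5305 -0.0707 -0.0017] [0.0042 0.0042]
lever_grip [([351.0, 224.0], 0.78)] [([266.0, 232.0], 0.51), ([336.0, 194.0], 0.42)] [ 0.4533 -0.0186  0.1783] [0.0002 0.0002]
lever_down [([320.0, 257.0], 0.53)] [] 
stage_top [([317.0, 231.0], 0.6)] [([286.0, 208.0], 0.55)] [ 0.5299 -0.0623  0.1081] [0.0062 0.0062]
crystal_mid [([320.0, 226.0], 0.77)] [([289.0, 203.0], 0.57)] [ 0.5312 -0.0687  0.1216] [0.0034 0.0034]
torch_mid [([346.0, 220.0], 0.78)] [([329.0, 233.0], 0.68), ([384.0, 168.0], 0.4)] [ 0.4575 -0.1748  0.0517] [0.0042 0.0042]
spare_torch [([344.0, 224.0], 0.83)] [([321.0, 235.0], 0.67)] [ 0.456  -0.1541  0.0539] [0.0017 0.0017]
lever [] [] 
lens [([307.0, 230.0], 0.56), ([319.0, 226.0], 0.46)] [([337.0, 195.0], 0.52), ([388.0, 165.0], 0.22)] [ 0.573  -0.2009 -0.0142] [0.0064 0.0064]
tape [([372.0, 276.0], 0.71)] [([268.0, 257.0], 0.7), ([320.0, 238.0], 0.4)] [ 0.3901 -0.0024  0.0061] [0.0041 0.0041]
dish [([280.0, 193.0], 0.59)] [([386.0, 164.0], 0.7)] [ 0.6632 -0.3439  0.0141] [0.004 0.004]
glasses [([354.0, 168.0], 0.78)] [([446.0, 252.0], 0.85)] [ 0.4081 -0.5159 -0.0018] [0.0007 0.0007]
charger_block [([317.0, 172.0], 0.69), ([370.0, 305.0], 0.64)] [([434.0, 211.0], 0.73)] [ 0.5344 -0.4877 -0.0071] [0.0045 0.0045]
pencil_red [([368.0, 301.0], 0.46), ([280.0, 191.0], 0.32)] [([239.0, 257.0], 0.53)] [0.3994 0.0794 0.0012] [0.0033 0.0033]
```

```bash
python3 - <<'E'
import cv2
for n,(c0,r0,c1,r1) in {"s0":(220,130,420,280),"t0":(220,140,460,290)}.items():
    i=cv2.imread(f"pics/{n}.png");c=cv2.resize(i[r0:r1,c0:c1],(800,600) if n=="s0" else (800,500),interpolation=cv2.INTER_CUBIC);cv2.imwrite(f"pics/{n}z.png",c)
E
```

```text
(no output)
```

View pics/s0.png

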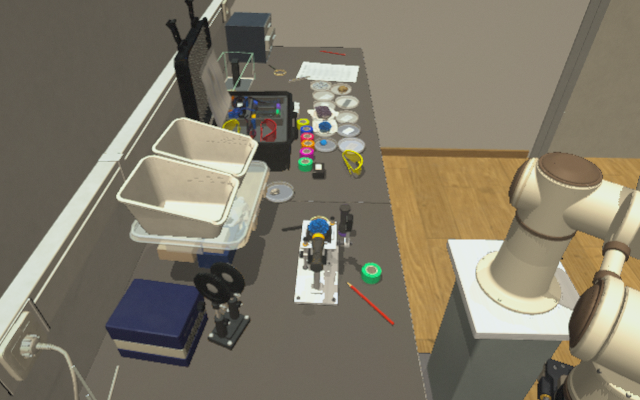

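View pics/s0z.png

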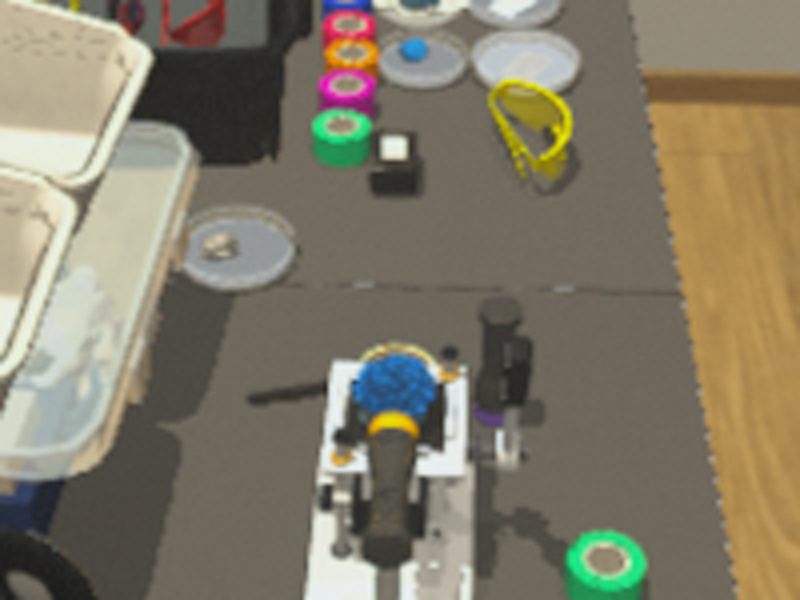

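View pics/t0z.png

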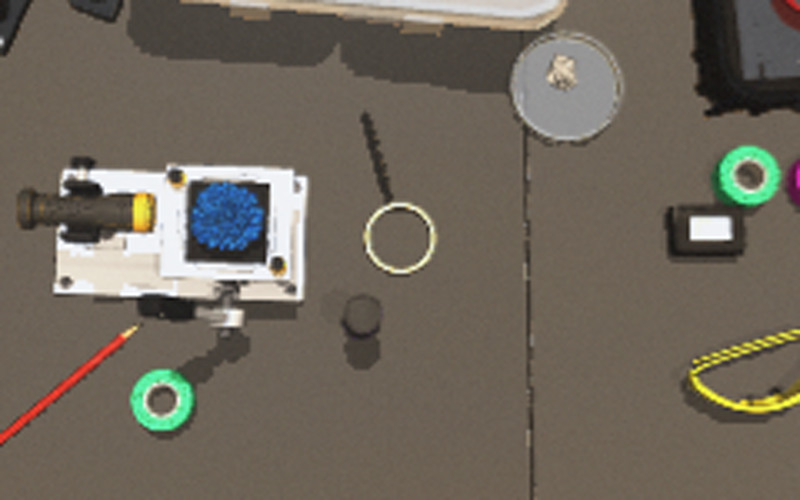

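Side view: torch stands at about (345,222), lever and grip just left of it. Top view: fixture at about (292,212), torch top at about (328,234), lens handle pointing away, and the area right of the torch is free. Next I refine the fixture yaw and the torch position.

```bash
python3 - <<'E'
from h import *
b=ctrl.grab_frame("top");a=ctrl.grab_frame("side")
f=lambda u,v:(220+u*.3,140+v*.3)
P=[atz(b,f(*q),.01) for q in [(55,293),(300,299),(306,178),(64,169)]]
for p in P: print(np.round(p,4))
print("torch top",atz(b,f(361,314),.103), "side top", atz(a,(220+500/4,130+308/4),.103))
print("grip ends(top)",atz(b,f(142,307),.20),atz(b,f(195,309),.147))
for n in ["torch_mid","lever_grip"]:
  for p in (a,b):
    for d in ctrl.masks_of(p,n)[:2]:
      ys,xs=np.where(d["mask"]); print(n,d["confidence"],xs.min(),xs.max(),ys.min(),ys.max(),len(xs),d["centre"])
print([ (d['centre'],d['confidence']) for d in ctrl.landmark_of(b,'lever_grip')])
# crystal/stage centre
print("plate", [np.round(atz(b,f(*q),.10),4) for q in [(165,165),(296,170),(292,282),(160,277)]])
E
```

```text
[0.4776 0.089  0.01  ]
[ 0.4728 -0.1223  0.01  ]
[ 0.5788 -0.1269  0.01  ]
[0.5862 0.0848 0.01  ]
torch top [ 0.45393827 -0.17302631  0.103     ] side top [ 0.45846731 -0.17045831  0.103     ]
grip ends(top) [ 0.45242652 -0.01305244  0.2       ] [ 0.45466693 -0.04584406  0.147     ]
torch_mid 0.58 338 349 204 236 239 [345.1, 217.6]
torch_mid 0.66 324 334 229 241 104 [330.2, 233.2]
lever_grip 0.47 343 352 214 248 225 [348.3, 229.7]
lever_grip 0.71 262 292 228 238 170 [272.7, 232.9]
[([266.7, 232.4], 0.74)]
plate [array([ 0.5741, -0.0147,  0.1   ]), array([ 0.5703, -0.1206,  0.1   ]), array([ 0.4795, -0.118 ,  0.1   ]), array([ 0.4833, -0.0127,  0.1   ])]
```

View pics/t0.png

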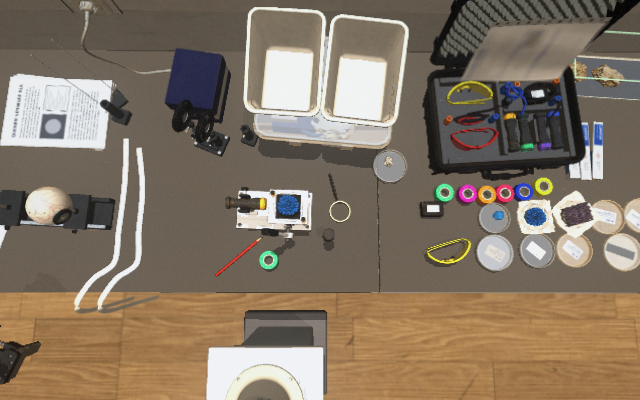

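```bash
cat >> h.py <<'E'
def plan(pos,zdir):
    s=ctrl.get_state();q=s["ee_rot"];M=R.from_quat(np.roll(q,-1)).as_matrix()
    zd=np.array(zdir,float)/np.linalg.norm(zdir);xd=np.array([0,0,-1.])
    if M[:,2]@zd<0: zd=-zd
    T=np.c_[xd,np.cross(zd,xd),zd]
    rv=R.from_matrix(M.T@T).as_rotvec()
    print("t",round(float(s["time_s"]),2),"pos",np.round(s["eef_pos"],4),"w",round(float(s["grip_width"]),4),"F",np.round(s["ft_force"],1),"j6",round(float(s["joints"][5]),2))
    print("rot units",np.round(np.degrees(rv)/8,3),"shift units (target frame)",np.round(T.T@(np.array(pos)-s["eef_pos"])/.025,2))
    print("tool axes",np.round(M,3).tolist())
E
python3 - <<'E'
from h import *
plan([.456,-.172,.26],[1,-.033,0])
E
```

```text
t 1.85 pos [0.2169 0.5325 0.1895] w 0.0919 F [ 0.2 -0.4  0.4] j6 -0.21
rot units [ 8.716 -0.     0.   ] shift units (target frame) [ -2.82 -27.85  10.49]
tool axes [[0.0, -0.926, 0.377], [-0.0, 0.377, 0.926], [-1.0, -0.0, -0.0]]
```

The top view confirms a clear path: the start is off to the left at the front, and the area from the lever to x≈375 px is free. First I lift and turn.

step_arm(targets=[{"x":-0.5,"rx":1},{"x":-0.5,"rx":1},{"x":-0.5,"rx":1},{"x":-0.5,"rx":1},{"x":-0.5,"rx":1},{"x":-0.5,"rx":1},{"rx":1},{"rx":1}])

```text
invalid input at $.targets[0]: expected keys claw, x, y, z, rx, ry, rz
```

step_arm(targets=[{"rx":0.716,"y":-0.5,"z":0.4},{"y":-1,"z":0.4},{"y":-1,"z":0.4},{"y":-1,"z":0.4},{"y":-1,"z":0.4},{"y":-1,"z":0.4},{"y":-1,"z":0.4},{"y":-1,"z":0.4}])

```text
invalid input at $.targets[0]: expected keys claw, x, y, z, rx, ry, rz
```

step_arm(targets=[{"y":-1,"z":0.4},{"y":-1,"z":0.4},{"y":-1,"z":0.4},{"y":-1,"z":0.4},{"y":-1,"z":0.4},{"y":-1,"z":0.4},{"y":-1,"z":0.4},{"y":-1,"z":0.4}])

```text
invalid input at $.targets[0]: expected keys claw, x, y, z, rx, ry, rz
```

step_arm(targets=[{"y":-1,"z":0.4},{"y":-1,"z":0.4},{"y":-1,"z":0.4},{"y":-1,"z":0.4},{"y":-1,"z":0.4},{"y":-1,"z":0.4},{"y":-1,"z":0.4},{"y":-1,"z":0.4}])

```text
invalid input at $.targets[0]: expected keys claw, x, y, z, rx, ry, rz
```

```bash
python3 - <<'E'
from h import *
plan([.456,-.172,.21],[1,-.033,0])
E
```

```text
t 1.85 pos [0.2169 0.5325 0.1895] w 0.0919 F [ 0.2 -0.4  0.4] j6 -0.21
rot units [ 8.716 -0.     0.   ] shift units (target frame) [ -0.82 -27.85  10.49]
tool axes [[0.0, -0.926, 0.377], [-0.0, 0.377, 0.926], [-1.0, -0.0, -0.0]]
```

step_arm(targets=[{"claw":1,"x":-0.5,"y":0,"z":0,"rx":1,"ry":0,"rz":0},{"claw":1,"x":-0.5,"y":0,"z":0,"rx":1,"ry":0,"rz":0},{"claw":1,"x":-0.5,"y":0,"z":0,"rx":1,"ry":0,"rz":0},{"claw":1,"x":-0.5,"y":0,"z":0,"rx":1,"ry":0,"rz":0},{"claw":1,"x":-0.5,"y":0,"z":0,"rx":1,"ry":0,"rz":0},{"claw":1,"x":-0.5,"y":0,"z":0,"rx":1,"ry":0,"rz":0},{"claw":1,"x":0,"y":0,"z":0,"rx":1,"ry":0,"rz":0},{"claw":1,"x":0,"y":0,"z":0,"rx":1,"ry":0,"rz":0}])

```text
time_s: 2.65
eef_pos: [0.2171, 0.5328, 0.2652]
ee_rot: [0.707, -0.021, 0.707, 0.022]
ft_force: [0.3, -0.1, -0.3]
grip_width: 0.0923
```

step_arm(targets=[{"claw":1,"x":0,"y":0,"z":0,"rx":0.716,"ry":0,"rz":0},{"claw":1,"x":0,"y":-1,"z":0.4,"rx":0,"ry":0,"rz":0},{"claw":1,"x":0,"y":-1,"z":0.4,"rx":0,"ry":0,"rz":0},{"claw":1,"x":0,"y":-1,"z":0.4,"rx":0,"ry":0,"rz":0},{"claw":1,"x":0,"y":-1,"z":0.4,"rx":0,"ry":0,"rz":0},{"claw":1,"x":0,"y":-1,"z":0.4,"rx":0,"ry":0,"rz":0},{"claw":1,"x":0,"y":-1,"z":0.4,"rx":0,"ry":0,"rz":0},{"claw":1,"x":0,"y":-1,"z":0.4,"rx":0,"ry":0,"rz":0}])

```text
time_s: 3.45
eef_pos: [0.2813, 0.3543, 0.2646]
ee_rot: [0.707, 0.012, 0.707, -0.012]
ft_force: [-0.6, -1.2, 0.1]
grip_width: 0.092
```

```bash
python3 - <<'E'
from h import *
plan([.456,-.172,.26],[1,-.033,0])
E
```

```text
t 3.45 pos [0.2813 0.3543 0.2646] w 0.092 F [-0.6 -1.2  0.1] j6 0.66
rot units [ 0.002  0.002 -0.001] shift units (target frame) [  0.18 -20.81   7.68]
tool axes [[0.0, 0.033, 0.999], [0.0, 0.999, -0.033], [-1.0, 0.0, 0.0]]
```

step_arm(targets=[{"claw":1,"x":0,"y":-1,"z":0.4,"rx":0,"ry":0,"rz":0},{"claw":1,"x":0,"y":-1,"z":0.4,"rx":0,"ry":0,"rz":0},{"claw":1,"x":0,"y":-1,"z":0.4,"rx":0,"ry":0,"rz":0},{"claw":1,"x":0,"y":-1,"z":0.4,"rx":0,"ry":0,"rz":0},{"claw":1,"x":0,"y":-1,"z":0.4,"rx":0,"ry":0,"rz":0},{"claw":1,"x":0,"y":-1,"z":0.4,"rx":0,"ry":0,"rz":0},{"claw":1,"x":0,"y":-1,"z":0.4,"rx":0,"ry":0,"rz":0},{"claw":1,"x":0,"y":-1,"z":0.4,"rx":0,"ry":0,"rz":0}])

```text
time_s: 4.25
eef_pos: [0.3547, 0.1517, 0.2647]
ee_rot: [0.707, 0.012, 0.707, -0.012]
ft_force: [0.2, 0.5, 0.5]
grip_width: 0.092
```

step_arm(targets=[{"claw":1,"x":0,"y":-1,"z":0.4,"rx":0,"ry":0,"rz":0},{"claw":1,"x":0,"y":-1,"z":0.4,"rx":0,"ry":0,"rz":0},{"claw":1,"x":0,"y":-1,"z":0.4,"rx":0,"ry":0,"rz":0},{"claw":1,"x":0,"y":-1,"z":0.4,"rx":0,"ry":0,"rz":0},{"claw":1,"x":0,"y":-1,"z":0.4,"rx":0,"ry":0,"rz":0},{"claw":1,"x":0,"y":-1,"z":0.4,"rx":0,"ry":0,"rz":0},{"claw":1,"x":0,"y":-1,"z":0.4,"rx":0,"ry":0,"rz":0},{"claw":1,"x":0,"y":-1,"z":0.4,"rx":0,"ry":0,"rz":0}])

```text
time_s: 5.05
eef_pos: [0.4281, -0.0509, 0.2646]
ee_rot: [0.707, 0.012, 0.707, -0.012]
ft_force: [-0.3, 0.2, -0.3]
grip_width: 0.0919
```

step_arm(targets=[{"claw":1,"x":0,"y":-1,"z":0.4,"rx":0,"ry":0,"rz":0},{"claw":1,"x":0,"y":-1,"z":0.4,"rx":0,"ry":0,"rz":0},{"claw":1,"x":0,"y":-1,"z":0.4,"rx":0,"ry":0,"rz":0},{"claw":1,"x":0,"y":-0.8,"z":0,"rx":0,"ry":0,"rz":0},{"claw":1,"x":0,"y":0,"z":0,"rx":0,"ry":0,"rz":0}])

```text
time_s: 5.55
eef_pos: [0.4546, -0.1476, 0.2643]
ee_rot: [0.707, 0.013, 0.707, -0.013]
ft_force: [-0.1, -0.0, 0.1]
grip_width: 0.0921
```

```bash
python3 - <<'E'
from h import *
plan([.456,-.172,.07],[1,-.033,0])
b=ctrl.grab_frame("top");a=ctrl.grab_frame("side");save(a,"s1");save(b,"t1")
E
```

```text
t 5.55 pos [ 0.4546 -0.1476  0.2643] w 0.0921 F [-0.1 -0.   0.1] j6 -0.53
rot units [-0.02  -0.004  0.002] shift units (target frame) [ 7.77 -0.98  0.09]
tool axes [[-0.001, 0.036, 0.999], [-0.0, 0.999, -0.036], [-1.0, -0.0, -0.001]]
```

View pics/s1.png

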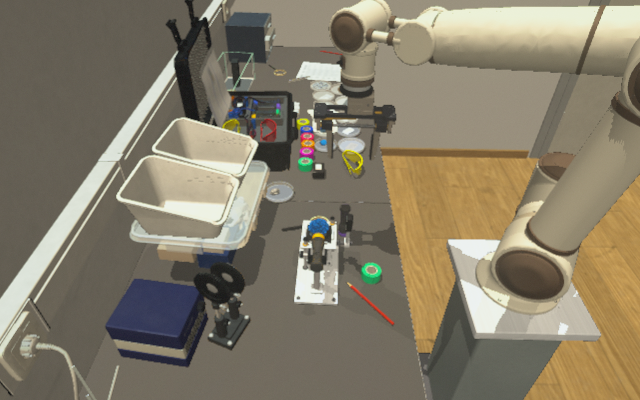

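Jaws lie along x, high above the torch. Next: descend around the torch.

step_arm(targets=[{"claw":1,"x":0,"y":-1,"z":0.1,"rx":0,"ry":0,"rz":0},{"claw":1,"x":1,"y":0,"z":0,"rx":0,"ry":0,"rz":0},{"claw":1,"x":1,"y":0,"z":0,"rx":0,"ry":0,"rz":0},{"claw":1,"x":1,"y":0,"z":0,"rx":0,"ry":0,"rz":0},{"claw":1,"x":1,"y":0,"z":0,"rx":0,"ry":0,"rz":0},{"claw":1,"x":1,"y":0,"z":0,"rx":0,"ry":0,"rz":0},{"claw":1,"x":0,"y":0,"z":0,"rx":0,"ry":0,"rz":0}])

```text
time_s: 6.35
eef_pos: [0.4541, -0.168, 0.1362]
ee_rot: [0.705, 0.013, 0.709, -0.01]
ft_force: [-0.5, 0.3, 0.6]
grip_width: 0.092
```

```bash
python3 - <<'E'
from h import *
plan([.456,-.172,.055],[1,-.033,0])
b=ctrl.grab_frame("top");a=ctrl.grab_frame("side");
cv2.imwrite("pics/c2.png",np.hstack([cv2.resize(a["img"][130:280,280:420,::-1],(420,450),interpolation=2),cv2.resize(b["img"][180:280,280:380,::-1],(380,450),interpolation=2)]))
E
```

```text
t 6.35 pos [ 0.4541 -0.168   0.1362] w 0.092 F [-0.5  0.3  0.6] j6 -0.57
rot units [ 0.009 -0.042 -0.029] shift units (target frame) [ 3.25 -0.16  0.08]
tool axes [[-0.006, 0.032, 0.999], [0.004, 0.999, -0.032], [-1.0, 0.004, -0.006]]
```

View pics/c2.png

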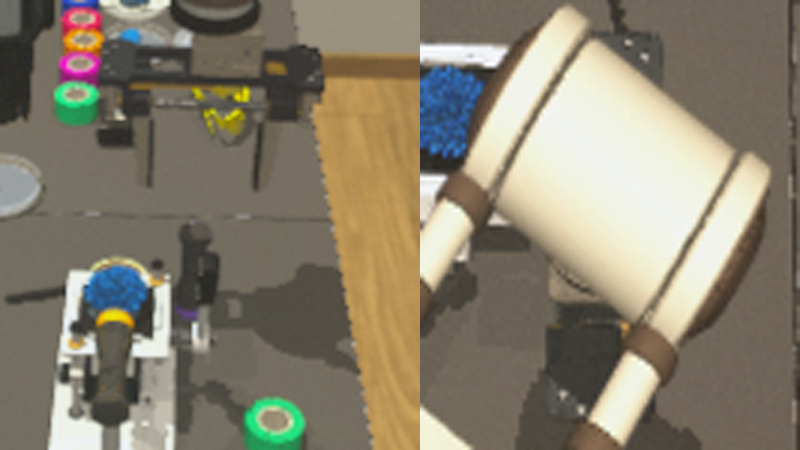

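Fingers are centred in x around the torch in the side view. Down and close.

step_arm(targets=[{"claw":1,"x":0.8,"y":-0.1,"z":0.08,"rx":0,"ry":0,"rz":0},{"claw":1,"x":0.8,"y":0,"z":0,"rx":0,"ry":0,"rz":0},{"claw":1,"x":0.8,"y":0,"z":0,"rx":0,"ry":0,"rz":0},{"claw":1,"x":0.6,"y":0,"z":0,"rx":0,"ry":0,"rz":0},{"claw":1,"x":0,"y":0,"z":0,"rx":0,"ry":0,"rz":0},{"claw":1,"x":0,"y":0,"z":0,"rx":0,"ry":0,"rz":0}])

```text
time_s: 7.05
eef_pos: [0.4594, -0.1738, 0.0662]
ee_rot: [0.708, 0.011, 0.706, -0.012]
ft_force: [-0.5, -0.6, 0.0]
grip_width: 0.0922
```

```bash
python3 - <<'E'
from h import *
plan([.456,-.172,.055],[1,-.033,0])
b=ctrl.grab_frame("top");a=ctrl.grab_frame("side");
cv2.imwrite("pics/c3.png",np.hstack([cv2.resize(a["img"][130:280,280:420,::-1],(420,450),interpolation=2),cv2.resize(b["img"][180:280,280:380,::-1],(380,450),interpolation=2)]))
E
```

```text
t 7.05 pos [ 0.4594 -0.1738  0.0662] w 0.0922 F [-0.5 -0.6  0. ] j6 -0.58
rot units [0.002 0.015 0.009] shift units (target frame) [ 0.45  0.07 -0.14]
tool axes [[0.002, 0.033, 0.999], [-0.001, 0.999, -0.033], [-1.0, -0.001, 0.002]]
```

View pics/c3.png

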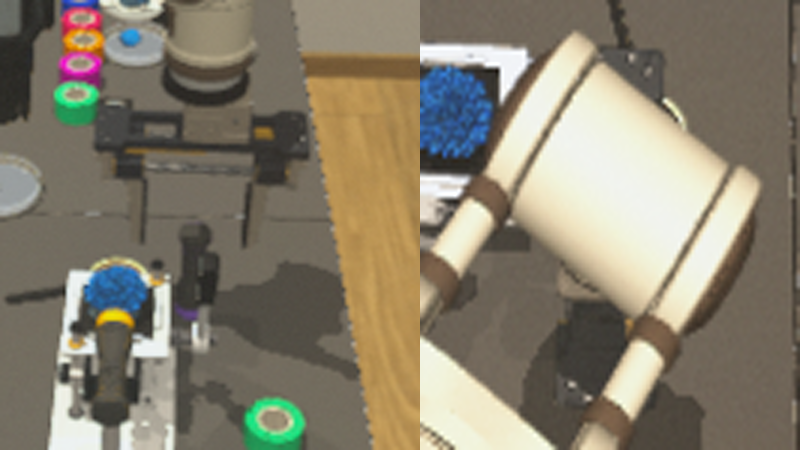

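```bash
cat >> h.py <<'E'
def proj(p,X):
    Rm=np.array(p["rotation"])
    if Rm.size==4: Rm=R.from_quat(np.roll(Rm,-1)).as_matrix()
    c=Rm.T@(np.array(X)-p["eye"]);s=np.array([c[0],-c[1]])/-c[2]
    s=s*(1+p["k1"]*(s@s));K=np.array(p["mtx"]);return K[:2,:2]@s+K[:2,2]
E
python3 - <<'E'
from h import *
b=ctrl.grab_frame("top");a=ctrl.grab_frame("side");save(a,"s3")
e=ctrl.get_state()["eef_pos"]
for z in (.0662,):
  for dx in (-.046,0,.046): print(proj(a,e+np.array([dx,0,0])))
print("torch base/top",proj(a,[.456,-.172,0]),proj(a,[.456,-.172,.103]),proj(b,[.456,-.172,.103]))
d=ctrl.landmark_of(a,"torch_mid");print(d, [proj(a,[.456,-.172,.051])])
E
```

```text
[359.85230234 216.31236558]
[343.95562198 215.98394972]
[328.06932533 215.65568045]
torch base/top [343.84716993 232.98951651] [345.84982157 206.66704381] [327.91149499 233.41844881]
[{'centre': [343.4, 221.5], 'confidence': 0.53}] [array([344.81282931, 220.29784948])]
```

```bash
python3 - <<'E'
import cv2
i=cv2.imread("pics/s3.png");cv2.imwrite("pics/s3z.png",cv2.resize(i[160:260,290:400],(770,600)[:2] if 0 else (660,600),interpolation=2))
E
python3 -c "
from h import *
st()"
```

```text
time_s 7.3
joints [-0.6087  0.0758  1.9472  0.      1.1165 -0.5759]
qvel [-0.002   0.0047  0.0092  0.0012 -0.0029  0.0004]
effort [ 1.49000e-02 -3.17346e+01 -2.87140e+01  5.13000e-02  4.85000e-02
  5.00000e-04]
eef_pos [ 0.459  -0.1738  0.0657]
ee_rot [ 0.7076  0.0112  0.7064 -0.012 ]
ft_force [ 0.124  -0.4046 -0.2829]
torque [-0.0902  0.0658  0.0026]
grip_width 0.092
```

View pics/s3z.png

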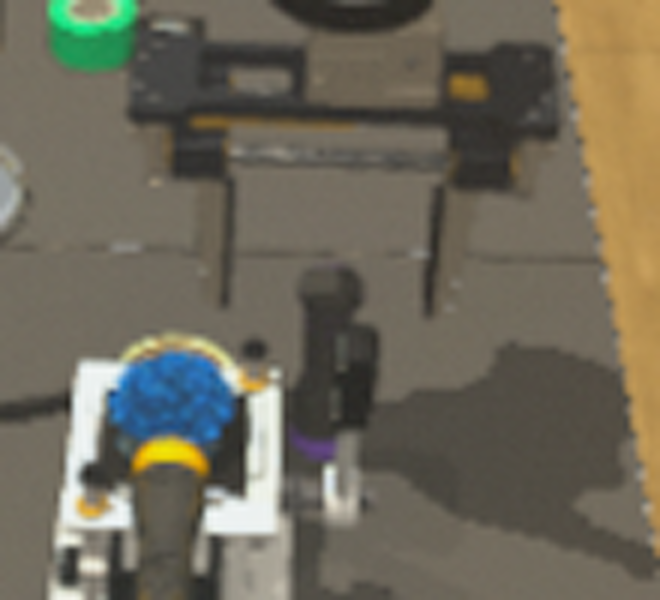

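```bash
python3 - <<'E'
from h import *
a=ctrl.grab_frame("side")
e=np.array([.4541,-.168,.1362])
for dx in (-.046,0.046): print(proj(a,e+[dx,0,0]), proj(a,e+[dx,-.012,0]), proj(a,e+[dx,0,.015]))
i=cv2.imread("pics/s1.png");cv2.imwrite("pics/s1z.png",cv2.resize(i[80:180,290:410],(720,600),interpolation=2))
e=np.array([.4546,-.1476,.2643])
for dx in (-.046,0.046): print(proj(a,e+[dx,0,0]), proj(a,e+[dx,-.012,0]), proj(a,e+[dx,0,.015]))
E
```

```text
[363.83020361 198.82767181] [363.52951651 196.12496611] [364.28974593 194.61171952]
[330.74428181 198.15618518] [330.6953043  195.46043129] [330.9394126  193.93779706]
[368.42937723 165.00580808] [368.06438102 162.34758407] [368.96940679 160.12265144]
[332.43813104 164.30068244] [332.37085959 161.65026318] [332.66517687 159.41507188]
```

View pics/s1z.png

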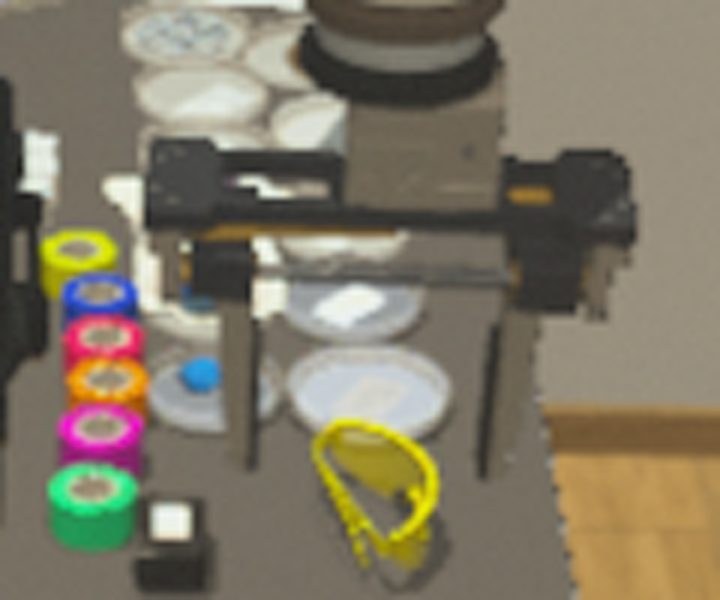

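```bash
python3 - <<'E'
from h import *
i=cv2.imread("pics/t1.png");cv2.imwrite("pics/t1z.png",cv2.resize(i[150:310,240:420],(720,640)[:2] if 0 else (675,600),interpolation=2))
b=ctrl.grab_frame("top")
e=np.array([.4546,-.1476,.2643])
for z in (0,.019,.088,.12):
  print(z,[(np.array(proj(b,e+[dx,0,z]))-[240,150])*3.75 for dx in (-.0945,0,.0945)])
E
```

```text
0 [array([293.89419731, 457.22187438]), array([294.36600501, 297.11220015]), array([294.81849123, 142.09944161])]
0.019 [array([293.78189564, 458.12025426]), array([294.26548748, 294.61960384]), array([294.72885858, 136.4296585 ])]
0.088 [array([293.33013916, 461.7341855 ]), array([293.86182647, 284.61013222]), array([294.36944404, 113.69803858])]
0.12 [array([293.0936753 , 463.62584215]), array([293.65097753, 279.38199995]), array([294.18204533, 101.847949  ])]
```

View pics/t1z.png

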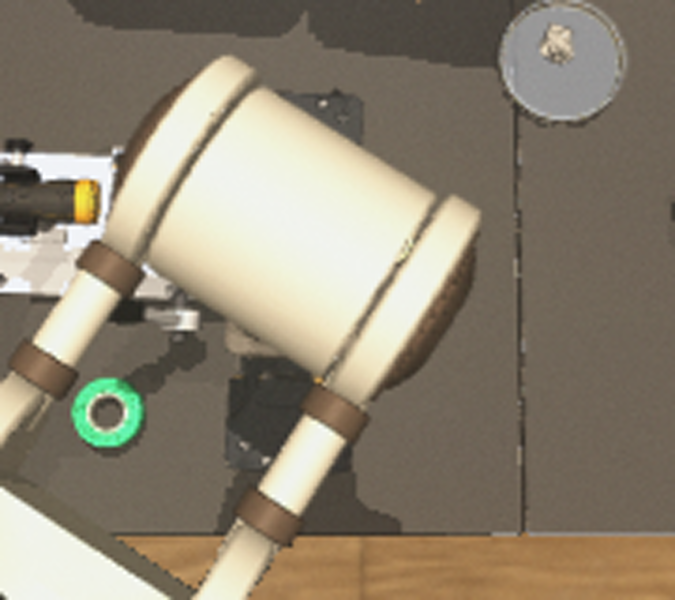

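The top view confirms the tool's x/y (body centre col 293 as predicted). Visible fingertips look about 15 mm higher than the stated TCP, so I'll grip somewhat lower to be safe.

step_arm(grip_force=25, targets=[{"claw":1,"x":0.5,"y":0.05,"z":-0.1,"rx":0,"ry":0,"rz":0},{"claw":1,"x":0.45,"y":0,"z":0,"rx":0,"ry":0,"rz":0},{"claw":1,"x":0,"y":0,"z":0,"rx":0,"ry":0,"rz":0},{"claw":0.5,"x":0,"y":0,"z":0,"rx":0,"ry":0,"rz":0},{"claw":0.42,"x":0,"y":0,"z":0,"rx":0,"ry":0,"rz":0},{"claw":0.42,"x":0,"y":0,"z":0,"rx":0,"ry":0,"rz":0},{"claw":0.42,"x":0,"y":0,"z":0,"rx":0,"ry":0,"rz":0}])

```text
time_s: 8.1
eef_pos: [0.4561, -0.1722, 0.0411]
ee_rot: [0.707, 0.012, 0.707, -0.012]
ft_force: [0.7, 0.2, -0.4]
grip_width: 0.0621
```

```bash
python3 - <<'E'
from h import *
plan([.456,-.172,.042],[1,-.033,0])
a=ctrl.grab_frame("side");save(a,"s4")
i=cv2.imread("pics/s4.png");cv2.imwrite("pics/s4z.png",cv2.resize(i[160:260,290:400],(660,600),interpolation=2))
E
```

```text
t 8.1 pos [ 0.4561 -0.1722  0.0411] w 0.0621 F [ 0.7  0.2 -0.4] j6 -0.58
rot units [0.    0.004 0.003] shift units (target frame) [-0.04  0.01 -0.  ]
tool axes [[0.001, 0.033, 0.999], [-0.0, 0.999, -0.033], [-1.0, -0.0, 0.001]]
```

View pics/s4z.png

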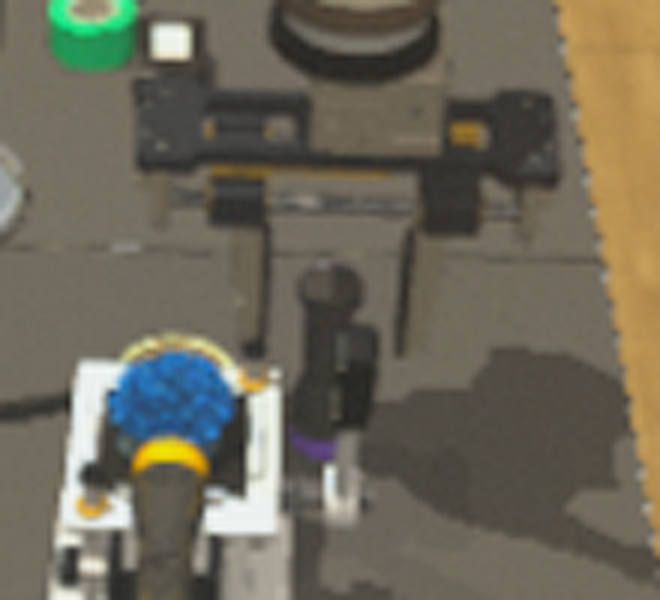

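Fingers straddle the torch. Close on it.

step_arm(grip_force=25, targets=[{"claw":0.3,"x":0,"y":0,"z":0,"rx":0,"ry":0,"rz":0},{"claw":0.2,"x":0,"y":0,"z":0,"rx":0,"ry":0,"rz":0},{"claw":0.2,"x":0,"y":0,"z":0,"rx":0,"ry":0,"rz":0},{"claw":0.2,"x":0,"y":0,"z":0,"rx":0,"ry":0,"rz":0},{"claw":0.2,"x":0,"y":0,"z":0,"rx":0,"ry":0,"rz":0},{"claw":0.2,"x":0,"y":0,"z":0,"rx":0,"ry":0,"rz":0},{"claw":0.2,"x":0,"y":0,"z":0,"rx":0,"ry":0,"rz":0}])

```text
time_s: 8.85
eef_pos: [0.4559, -0.172, 0.0408]
ee_rot: [0.707, 0.012, 0.707, -0.012]
ft_force: [-0.7, 0.7, 0.3]
grip_width: 0.031
```

```bash
python3 - <<'E'
from h import *
plan([.456,-.172,.042],[1,-.033,0])
a=ctrl.grab_frame("side");save(a,"s5")
i=cv2.imread("pics/s5.png");cv2.imwrite("pics/s5z.png",cv2.resize(i[160:260,290:400],(660,600),interpolation=2))
E
```

```text
t 8.85 pos [ 0.4559 -0.172   0.0408] w 0.031 F [-0.7  0.7  0.3] j6 -0.58
rot units [-0.     0.001  0.   ] shift units (target frame) [-0.05  0.    0.01]
tool axes [[0.0, 0.033, 0.999], [-0.0, 0.999, -0.033], [-1.0, -0.0, 0.0]]
```

View pics/s5z.png

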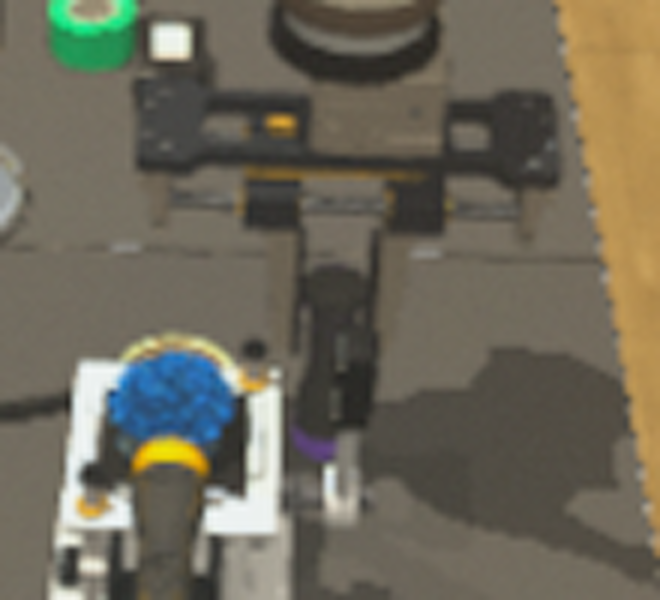

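Gripped (opening 31 mm ≈ 32 mm torch). Lift slightly and carry right.

step_arm(targets=[{"claw":0.2,"x":-0.4,"y":0,"z":0,"rx":0,"ry":0,"rz":0},{"claw":0.2,"x":-0.5,"y":0,"z":0,"rx":0,"ry":0,"rz":0},{"claw":0.2,"x":0,"y":-0.3,"z":0,"rx":0,"ry":0,"rz":0},{"claw":0.2,"x":0,"y":-0.5,"z":0,"rx":0,"ry":0,"rz":0},{"claw":0.2,"x":0,"y":-0.6,"z":0,"rx":0,"ry":0,"rz":0},{"claw":0.2,"x":0,"y":-0.6,"z":0,"rx":0,"ry":0,"rz":0},{"claw":0.2,"x":0,"y":-0.6,"z":0,"rx":0,"ry":0,"rz":0},{"claw":0.2,"x":0,"y":-0.6,"z":0,"rx":0,"ry":0,"rz":0}])

```text
time_s: 9.7
eef_pos: [0.4529, -0.2535, 0.063]
ee_rot: [0.707, 0.012, 0.707, -0.012]
ft_force: [0.6, -0.2, -1.4]
grip_width: 0.031
```

step_arm(targets=[{"claw":0.2,"x":0,"y":-0.6,"z":0,"rx":0,"ry":0,"rz":0},{"claw":0.2,"x":0,"y":-0.5,"z":0,"rx":0,"ry":0,"rz":0},{"claw":0.2,"x":0,"y":-0.4,"z":0,"rx":0,"ry":0,"rz":0},{"claw":0.2,"x":0,"y":0,"z":0,"rx":0,"ry":0,"rz":0},{"claw":0.2,"x":0,"y":0,"z":0,"rx":0,"ry":0,"rz":0}])

```text
time_s: 10.2
eef_pos: [0.4519, -0.2893, 0.0631]
ee_rot: [0.707, 0.012, 0.707, -0.012]
ft_force: [-0.3, -0.2, -0.5]
grip_width: 0.0308
```

```bash
python3 - <<'E'
from h import *
plan([.453,-.29,.041],[1,-.033,0])
a=ctrl.grab_frame("side");save(a,"s6")
i=cv2.imread("pics/s6.png");cv2.imwrite("pics/s6z.png",cv2.resize(i[140:250,290:400],(600,600),interpolation=2))
E
```

```text
t 10.2 pos [ 0.4519 -0.2893  0.0631] w 0.0308 F [-0.3 -0.2 -0.5] j6 -0.76
rot units [-0.001 -0.002 -0.004] shift units (target frame) [ 0.89 -0.03  0.05]
tool axes [[-0.0, 0.033, 0.999], [0.001, 0.999, -0.033], [-1.0, 0.001, -0.0]]
```

View pics/s6z.png

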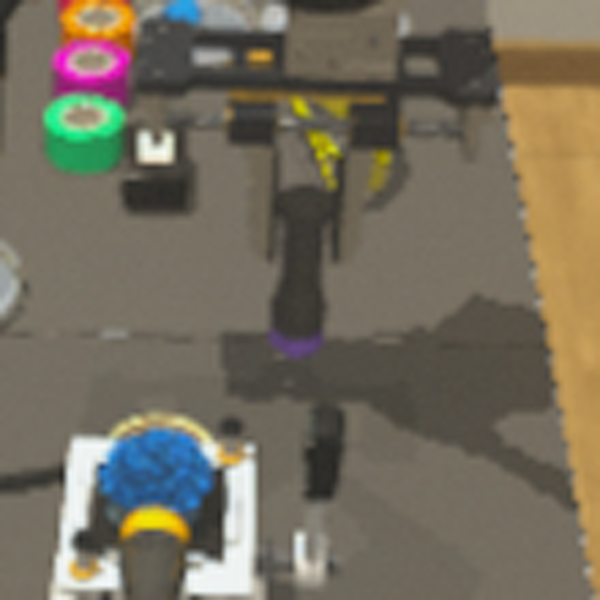

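The torch hangs upright (base near zoom (297,345)). Lower it and set down.

step_arm(targets=[{"claw":0.2,"x":0.4,"y":0,"z":0,"rx":0,"ry":0,"rz":0},{"claw":0.2,"x":0.3,"y":0,"z":0,"rx":0,"ry":0,"rz":0},{"claw":0.2,"x":0.1,"y":0,"z":0,"rx":0,"ry":0,"rz":0},{"claw":0.2,"x":0.05,"y":0,"z":0,"rx":0,"ry":0,"rz":0},{"claw":0.2,"x":0,"y":0,"z":0,"rx":0,"ry":0,"rz":0},{"claw":0.2,"x":0,"y":0,"z":0,"rx":0,"ry":0,"rz":0}])

```text
time_s: 10.85
eef_pos: [0.4521, -0.2896, 0.0422]
ee_rot: [0.707, 0.012, 0.707, -0.012]
ft_force: [0.2, -0.4, -1.4]
grip_width: 0.0311
```

step_arm(targets=[{"claw":0.2,"x":0.06,"y":0,"z":0,"rx":0,"ry":0,"rz":0},{"claw":0.2,"x":0,"y":0,"z":0,"rx":0,"ry":0,"rz":0},{"claw":0.2,"x":0,"y":0,"z":0,"rx":0,"ry":0,"rz":0}])

```text
time_s: 11.15
eef_pos: [0.4523, -0.2897, 0.0408]
ee_rot: [0.707, 0.011, 0.707, -0.012]
ft_force: [0.7, -0.9, -0.1]
grip_width: 0.031
```

Back at the grasp height, with its weight gone from the force reading. Open gently.

step_arm(targets=[{"claw":0.4,"x":0,"y":0,"z":0,"rx":0,"ry":0,"rz":0},{"claw":0.5,"x":0,"y":0,"z":0,"rx":0,"ry":0,"rz":0},{"claw":0.7,"x":0,"y":0,"z":0,"rx":0,"ry":0,"rz":0},{"claw":0.9,"x":0,"y":0,"z":0,"rx":0,"ry":0,"rz":0},{"claw":0.9,"x":0,"y":0,"z":0,"rx":0,"ry":0,"rz":0},{"claw":0.9,"x":-0.4,"y":0,"z":0,"rx":0,"ry":0,"rz":0},{"claw":0.9,"x":-0.6,"y":0,"z":0,"rx":0,"ry":0,"rz":0},{"claw":0.9,"x":-0.8,"y":0,"z":0,"rx":0,"ry":0,"rz":0}])

```text
time_s: 11.95
eef_pos: [0.4517, -0.2893, 0.0866]
ee_rot: [0.707, 0.012, 0.707, -0.012]
ft_force: [0.3, -0.5, 0.1]
grip_width: 0.0827
```

step_arm(targets=[{"claw":0.9,"x":-1,"y":0,"z":0,"rx":0,"ry":0,"rz":0},{"claw":0.9,"x":-1,"y":0,"z":0,"rx":0,"ry":0,"rz":0},{"claw":0.9,"x":-1,"y":0,"z":0,"rx":0,"ry":0,"rz":0},{"claw":0.9,"x":-1,"y":0,"z":0,"rx":0,"ry":0,"rz":0},{"claw":0.9,"x":-1,"y":0,"z":0,"rx":0,"ry":0,"rz":0},{"claw":0.9,"x":-1,"y":0,"z":0,"rx":0,"ry":0,"rz":0},{"claw":0.9,"x":-1,"y":0,"z":0,"rx":0,"ry":0,"rz":0},{"claw":0.9,"x":0,"y":0,"z":0,"rx":0,"ry":0,"rz":0}])

```text
time_s: 12.75
eef_pos: [0.4536, -0.2911, 0.2663]
ee_rot: [0.709, 0.009, 0.705, -0.014]
ft_force: [0.4, -0.1, 0.6]
grip_width: 0.0825
```

```bash
python3 - <<'E'
from h import *
plan([.4535,-.028,.24],[1,-.033,0])
b=ctrl.grab_frame("top");a=ctrl.grab_frame("side");save(a,"s7");save(b,"t7")
L=ctrl.landmark_of(a,"torch_mid");print([(d["centre"],d["confidence"],atz(a,d["centre"],.051)) for d in L])
L=ctrl.landmark_of(a,"lever_grip");M=ctrl.landmark_of(b,"lever_grip")
for p,L in((a,L),(b,M)): print([(d["centre"],d["confidence"],atz(p,d["centre"],.174)) for d in L])
print("exp",proj(a,[.4535,-.028,.174]),proj(b,[.4535,-.028,.174]))
i=cv2.imread("pics/s7.png");cv2.imwrite("pics/s7z.png",cv2.resize(i[140:250,290:400],(600,600),interpolation=2))
i=cv2.imread("pics/t7.png");cv2.imwrite("pics/t7z.png",cv2.resize(i[180:280,220:370],(790,527),interpolation=2))
E
```

```text
t 12.75 pos [ 0.4536 -0.2911  0.2663] w 0.0825 F [ 0.4 -0.1  0.6] j6 -0.76
rot units [0.001 0.049 0.047] shift units (target frame) [ 1.05 10.52 -0.35]
tool axes [[0.007, 0.033, 0.999], [-0.007, 0.999, -0.033], [-1.0, -0.006, 0.007]]
[([346.9, 195.1], 0.71, array([ 0.44518864, -0.28993237,  0.051     ]))]
[([349.2, 222.6], 0.59, array([ 0.45739186, -0.02673086,  0.174     ]))]
[([269.8, 232.7], 0.53, array([ 0.45278844, -0.02715392,  0.174     ])), ([388.7, 166.3], 0.41, array([ 0.62153952, -0.3248801 ,  0.174     ]))]
exp [350.74889824 222.28776414] [270.14947648 232.41181292]
```

View pics/s7z.png

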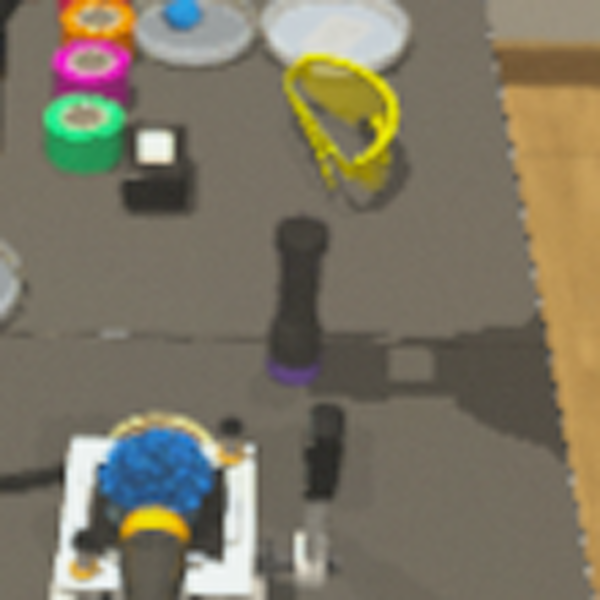

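View pics/t7z.png

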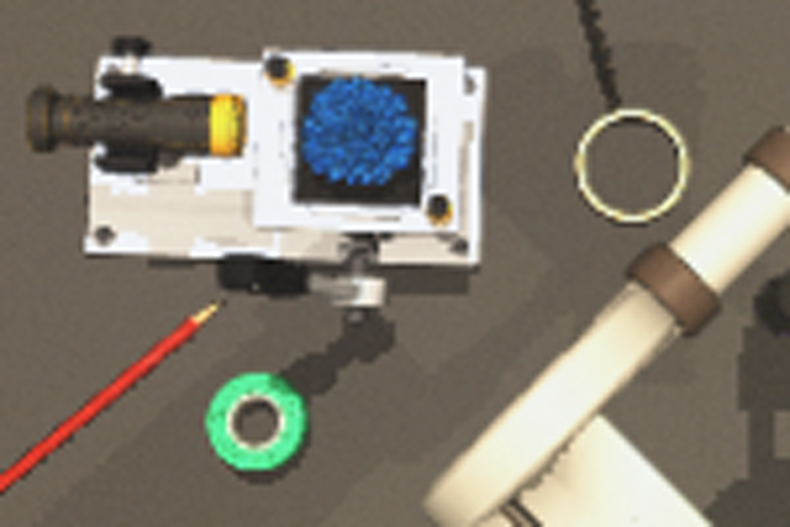

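Torch stands upright at about (0.45, -0.29), 116 mm from lever_down. Lever grip is confirmed at about (0.4535, -0.028, 0.174). Now above the lever.

step_arm(targets=[{"claw":0.55,"x":0,"y":1,"z":0,"rx":0,"ry":0,"rz":0},{"claw":0.55,"x":0,"y":1,"z":0,"rx":0,"ry":0,"rz":0},{"claw":0.55,"x":0,"y":1,"z":0,"rx":0,"ry":0,"rz":0},{"claw":0.55,"x":0,"y":1,"z":0,"rx":0,"ry":0,"rz":0},{"claw":0.55,"x":0,"y":1,"z":0,"rx":0,"ry":0,"rz":0},{"claw":0.55,"x":0,"y":1,"z":0,"rx":0,"ry":0,"rz":0},{"claw":0.55,"x":0,"y":1,"z":0,"rx":0,"ry":0,"rz":0},{"claw":0.55,"x":0,"y":1,"z":0,"rx":0,"ry":0,"rz":0}])

```text
time_s: 13.8
eef_pos: [0.4578, -0.0882, 0.2592]
ee_rot: [0.706, 0.012, 0.708, -0.011]
ft_force: [-0.1, 0.3, -0.3]
grip_width: 0.0505
```

step_arm(targets=[{"claw":0.55,"x":0,"y":1,"z":0,"rx":0,"ry":0,"rz":0},{"claw":0.55,"x":0,"y":1,"z":0,"rx":0,"ry":0,"rz":0},{"claw":0.55,"x":0,"y":0.5,"z":0,"rx":0,"ry":0,"rz":0},{"claw":0.55,"x":0,"y":0,"z":0,"rx":0,"ry":0,"rz":0},{"claw":0.55,"x":0,"y":0,"z":0,"rx":0,"ry":0,"rz":0}])

```text
time_s: 14.3
eef_pos: [0.4604, -0.0276, 0.26]
ee_rot: [0.707, 0.011, 0.707, -0.012]
ft_force: [-0.4, 0.0, -0.1]
grip_width: 0.0505
```

```bash
python3 - <<'E'
from h import *
plan([.4537,-.029,.145],[1,-.033,0])
a=ctrl.grab_frame("side");save(a,"s8")
i=cv2.imread("pics/s8.png");cv2.imwrite("pics/s8z.png",cv2.resize(i[140:280,290:430],(600,600),interpolation=2))
E
```

```text
t 14.3 pos [ 0.4604 -0.0276  0.26  ] w 0.0505 F [-0.4  0.  -0.1] j6 -0.29
rot units [ 0.001 -0.006  0.003] shift units (target frame) [ 4.6  -0.06 -0.27]
tool axes [[-0.001, 0.033, 0.999], [-0.0, 0.999, -0.033], [-1.0, -0.0, -0.001]]
```

View pics/s8z.png

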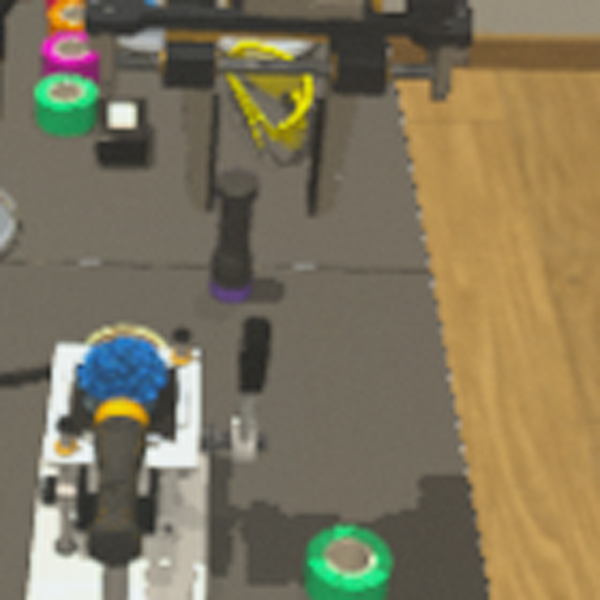

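step_arm(targets=[{"claw":0.55,"x":0,"y":-0.06,"z":-0.27,"rx":0,"ry":0,"rz":0},{"claw":0.55,"x":0.8,"y":0,"z":0,"rx":0,"ry":0,"rz":0},{"claw":0.55,"x":0.8,"y":0,"z":0,"rx":0,"ry":0,"rz":0},{"claw":0.55,"x":0.5,"y":0,"z":0,"rx":0,"ry":0,"rz":0},{"claw":0.55,"x":0,"y":0,"z":0,"rx":0,"ry":0,"rz":0}])

```text
time_s: 14.85
eef_pos: [0.4523, -0.0285, 0.2061]
ee_rot: [0.706, 0.012, 0.708, -0.012]
ft_force: [0.3, 0.6, 0.3]
grip_width: 0.0503
```

```bash
python3 - <<'E'
from h import *
plan([.4537,-.029,.145],[1,-.033,0])
a=ctrl.grab_frame("side");save(a,"s9")
i=cv2.imread("pics/s9.png");cv2.imwrite("pics/s9z.png",cv2.resize(i[170:260,300:400],(660,594),interpolation=2))
E
```

```text
t 14.85 pos [ 0.4523 -0.0285  0.2061] w 0.0503 F [0.3 0.6 0.3] j6 -0.3
rot units [-0.007 -0.027 -0.007] shift units (target frame) [ 2.45 -0.02  0.06]
tool axes [[-0.004, 0.034, 0.999], [0.001, 0.999, -0.034], [-1.0, 0.001, -0.004]]
```

View pics/s9z.png

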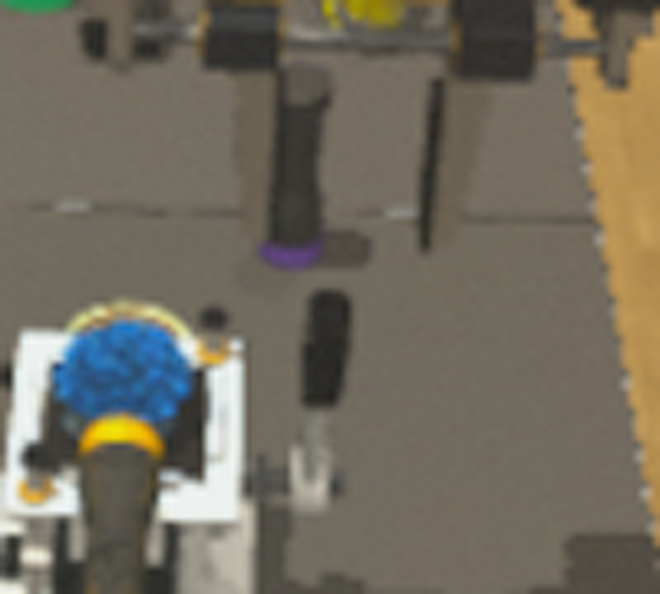

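```bash
python3 - <<'E'
from h import *
a=ctrl.grab_frame("side")
s=ctrl.get_state();print(s["eef_pos"],s["grip_width"])
e=np.array(s["eef_pos"])
z=lambda p:(np.array(p)-[300,170])*6.6
for dx in(-.025,0,.025): print("tip",z(proj(a,e+[dx,0,0])),z(proj(a,e+[dx,0,.015])))
print("lever tip",z(proj(a,[.4539,-.018,.203])),"mid",z(proj(a,[.4535,-.028,.174])),"inner",z(proj(a,[.453,-.038,.145])))
for d in ctrl.masks_of(a,"lever_grip")[:1]:
  m=d["mask"];ys,xs=np.where(m);print(xs.min(),xs.max(),ys.min(),ys.max(),z(d["centre"]))
E
```

```text
[ 0.45384903 -0.02876313  0.20845178] 0.050499371647375196
tip [408.00864041 275.70364494] [411.36555782 244.5777241 ]
tip [340.01206357 274.30538012] [342.74549127 243.17332449]
tip [272.04395255 272.90757771] [274.15439933 241.76946145]
lever tip [340.30427158 304.77816391] mid [334.9427284  345.09924335] inner [330.09623859 383.5075234 ]
```

step_arm(targets=[{"claw":0.55,"x":0.7,"y":0,"z":0.05,"rx":0,"ry":0,"rz":0},{"claw":0.55,"x":0.7,"y":0,"z":0,"rx":0,"ry":0,"rz":0},{"claw":0.55,"x":0.7,"y":0,"z":0,"rx":0,"ry":0,"rz":0},{"claw":0.55,"x":0.4,"y":0,"z":0,"rx":0,"ry":0,"rz":0},{"claw":0.55,"x":0,"y":0,"z":0,"rx":0,"ry":0,"rz":0},{"claw":0.55,"x":0,"y":0,"z":0,"rx":0,"ry":0,"rz":0},{"claw":0.55,"x":0,"y":0,"z":0,"rx":0,"ry":0,"rz":0}])

```text
time_s: 15.7
eef_pos: [0.4559, -0.0287, 0.1468]
ee_rot: [0.708, 0.011, 0.706, -0.012]
ft_force: [0.0, -0.3, 0.2]
grip_width: 0.0501
```

```bash
python3 - <<'E'
from h import *
plan([.455,-.029,.145],[1,-.033,0])
a=ctrl.grab_frame("side");save(a,"s10")
i=cv2.imread("pics/s10.png");cv2.imwrite("pics/s10z.png",cv2.resize(i[170:260,300:400],(660,594),interpolation=2))
E
```

```text
t 15.7 pos [ 0.4559 -0.0287  0.1468] w 0.0501 F [ 0.  -0.3  0.2] j6 -0.3
rot units [0.    0.015 0.004] shift units (target frame) [ 0.07 -0.01 -0.04]
tool axes [[0.002, 0.033, 0.999], [-0.001, 0.999, -0.033], [-1.0, -0.001, 0.002]]
```

View pics/s10z.png

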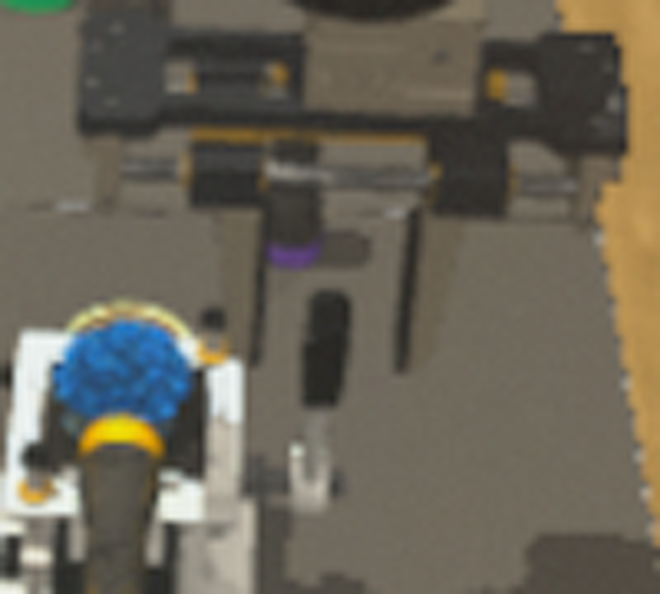

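Fingers straddle the grip (inner edges 262 and 400 zoom, grip at 327). Close.

step_arm(grip_force=20, targets=[{"claw":0.3,"x":0.2,"y":0,"z":-0.02,"rx":0,"ry":0,"rz":0},{"claw":0.2,"x":0,"y":0,"z":0,"rx":0,"ry":0,"rz":0},{"claw":0.1,"x":0,"y":0,"z":0,"rx":0,"ry":0,"rz":0},{"claw":0.05,"x":0,"y":0,"z":0,"rx":0,"ry":0,"rz":0},{"claw":0.05,"x":0,"y":0,"z":0,"rx":0,"ry":0,"rz":0},{"claw":0.05,"x":0,"y":0,"z":0,"rx":0,"ry":0,"rz":0},{"claw":0.05,"x":0,"y":0,"z":0,"rx":0,"ry":0,"rz":0}])

```text
time_s: 16.45
eef_pos: [0.4572, -0.0288, 0.1406]
ee_rot: [0.709, 0.012, 0.705, -0.012]
ft_force: [12.1, -0.5, -8.1]
grip_width: 0.016
```

```bash
python3 - <<'E'
from h import *
plan([.455,-.029,.142],[1,-.033,0])
a=ctrl.grab_frame("side");save(a,"s11")
i=cv2.imread("pics/s11.png");cv2.imwrite("pics/s11z.png",cv2.resize(i[170:260,300:400],(660,594),interpolation=2))
E
```

```text
t 16.45 pos [ 0.4572 -0.0288  0.1406] w 0.016 F [12.1 -0.5 -8.1] j6 -0.3
rot units [-0.004  0.046  0.003] shift units (target frame) [-0.05 -0.01 -0.09]
tool axes [[0.006, 0.034, 0.999], [-0.001, 0.999, -0.034], [-1.0, -0.0, 0.006]]
```

View pics/s11z.png

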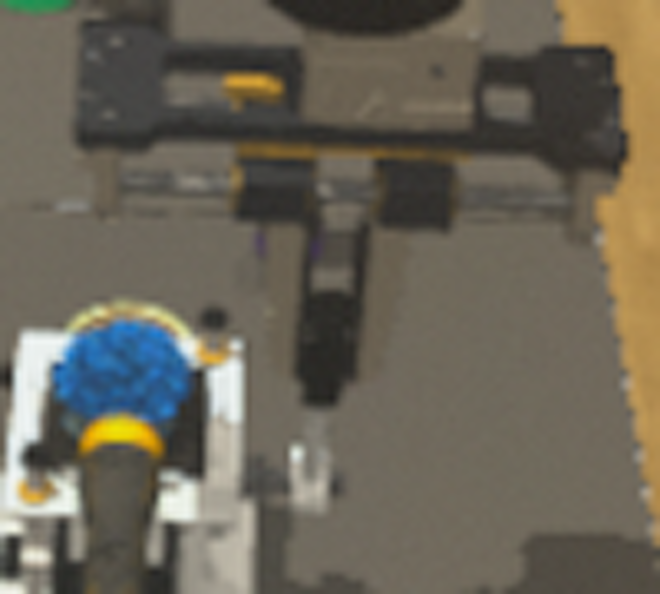

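Gripped (16 mm), but 12 N sideways: the grip sits a little further out in x. Relieve it.

step_arm(targets=[{"claw":0.05,"x":0,"y":0,"z":0.1,"rx":0,"ry":0,"rz":0},{"claw":0.05,"x":0,"y":0,"z":0,"rx":0,"ry":0,"rz":0},{"claw":0.05,"x":0,"y":0,"z":0,"rx":0,"ry":0,"rz":0}])

```text
time_s: 16.8
eef_pos: [0.4571, -0.0285, 0.1406]
ee_rot: [0.707, 0.012, 0.707, -0.012]
ft_force: [0.1, 0.1, 0.6]
grip_width: 0.0161
```

```bash
python3 - <<'E'
import numpy as np
a=np.radians(np.linspace(-19.3,90,25));y=-.102*np.sin(a);z=.102*np.cos(a)
for i in range(24): print(i,round(-(z[i+1]-z[i])/.025,2),round((y[i+1]-y[i])/.025,2))
E
```

```text
0 -0.09 -0.31
1 -0.07 -0.32
2 -0.04 -0.32
3 -0.02 -0.32
4 0.01 -0.32
5 0.03 -0.32
6 0.06 -0.32
7 0.08 -0.31
8 0.11 -0.31
9 0.13 -0.3
10 0.15 -0.28
11 0.18 -0.27
12 0.2 -0.26
13 0.22 -0.24
14 0.24 -0.22
15 0.25 -0.2
16 0.27 -0.18
17 0.28 -0.16
18 0.29 -0.14
19 0.3 -0.11
20 0.31 -0.09
21 0.32 -0.06
22 0.32 -0.04
23 0.32 -0.01
```

step_arm(grip_force=25, targets=[{"claw":0.05,"x":-0.09,"y":-0.31,"z":0,"rx":0,"ry":0,"rz":0},{"claw":0.05,"x":-0.07,"y":-0.32,"z":0,"rx":0,"ry":0,"rz":0},{"claw":0.05,"x":-0.04,"y":-0.32,"z":0,"rx":0,"ry":0,"rz":0},{"claw":0.05,"x":-0.02,"y":-0.32,"z":0,"rx":0,"ry":0,"rz":0},{"claw":0.05,"x":0.01,"y":-0.32,"z":0,"rx":0,"ry":0,"rz":0}])

```text
time_s: 17.3
eef_pos: [0.4559, -0.0671, 0.146]
ee_rot: [0.707, 0.013, 0.707, -0.01]
ft_force: [0.2, 5.3, 1.9]
grip_width: 0.0159
```

step_arm(targets=[{"claw":0.05,"x":0.03,"y":-0.32,"z":0,"rx":0,"ry":0,"rz":0},{"claw":0.05,"x":0.06,"y":-0.32,"z":0,"rx":0,"ry":0,"rz":0},{"claw":0.05,"x":0.08,"y":-0.31,"z":0,"rx":0,"ry":0,"rz":0},{"claw":0.05,"x":0.11,"y":-0.31,"z":0,"rx":0,"ry":0,"rz":0},{"claw":0.05,"x":0.13,"y":-0.3,"z":0,"rx":0,"ry":0,"rz":0}])

```text
time_s: 17.8
eef_pos: [0.4546, -0.108, 0.1376]
ee_rot: [0.707, 0.011, 0.707, -0.012]
ft_force: [-6.3, 1.6, 12.0]
grip_width: 0.0155
```

```bash
python3 - <<'E'
from h import *
plan([.455,-.112,.14],[1,-.033,0])
a=ctrl.grab_frame("side");save(a,"s12")
i=cv2.imread("pics/s12.png");cv2.imwrite("pics/s12z.png",cv2.resize(i[170:260,300:400],(660,594),interpolation=2))
E
```

```text
t 17.8 pos [ 0.4546 -0.108   0.1376] w 0.0155 F [-6.3  1.6 12. ] j6 -0.46
rot units [0.001 0.004 0.004] shift units (target frame) [-0.09 -0.16  0.02]
tool axes [[0.001, 0.033, 0.999], [-0.001, 0.999, -0.033], [-1.0, -0.001, 0.001]]
```

View pics/s12z.png

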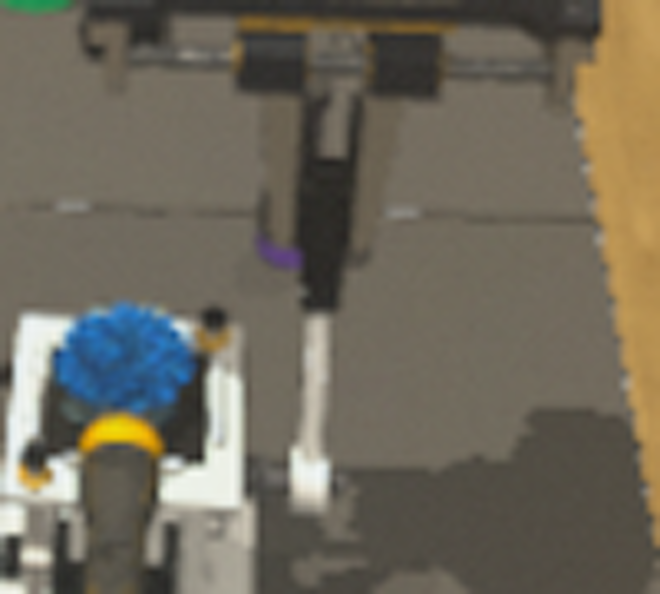

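```bash
python3 - <<'E'
import numpy as np
a=np.radians(np.linspace(26.2,90,15));y=-.108*np.sin(a);z=.108*np.cos(a)
for i in range(14): print(i,round(-(z[i+1]-z[i])/.025,2),round((y[i+1]-y[i])/.025,2))
E
```

```text
0 0.16 -0.3
1 0.19 -0.29
2 0.21 -0.27
3 0.23 -0.25
4 0.25 -0.24
5 0.27 -0.21
6 0.28 -0.19
7 0.3 -0.17
8 0.31 -0.15
9 0.32 -0.12
10 0.33 -0.09
11 0.34 -0.07
12 0.34 -0.04
13 0.34 -0.01
```

step_arm(targets=[{"claw":0.05,"x":-0.07,"y":-0.04,"z":-0.04,"rx":0,"ry":0,"rz":0},{"claw":0.05,"x":0,"y":0,"z":0,"rx":0,"ry":0,"rz":0},{"claw":0.05,"x":0,"y":0,"z":0,"rx":0,"ry":0,"rz":0}])

```text
time_s: 18.15
eef_pos: [0.4547, -0.1082, 0.1375]
ee_rot: [0.708, 0.012, 0.706, -0.012]
ft_force: [5.3, 0.6, -2.3]
grip_width: 0.0158
```

step_arm(targets=[{"claw":0.05,"x":0.16,"y":-0.3,"z":0.02,"rx":0,"ry":0,"rz":0},{"claw":0.05,"x":0.19,"y":-0.29,"z":0,"rx":0,"ry":0,"rz":0},{"claw":0.05,"x":0.21,"y":-0.27,"z":0,"rx":0,"ry":0,"rz":0},{"claw":0.05,"x":0.23,"y":-0.25,"z":0,"rx":0,"ry":0,"rz":0},{"claw":0.05,"x":0,"y":0,"z":0,"rx":0,"ry":0,"rz":0}])

```text
time_s: 18.65
eef_pos: [0.4537, -0.14, 0.1203]
ee_rot: [0.708, 0.009, 0.706, -0.014]
ft_force: [-5.6, -4.9, 13.6]
grip_width: 0.0158
```

step_arm(targets=[{"claw":0.05,"x":-0.05,"y":-0.06,"z":-0.02,"rx":0,"ry":0,"rz":0},{"claw":0.05,"x":0.25,"y":-0.25,"z":0,"rx":0,"ry":0,"rz":0},{"claw":0.05,"x":0.27,"y":-0.22,"z":0,"rx":0,"ry":0,"rz":0},{"claw":0.05,"x":0.28,"y":-0.2,"z":0,"rx":0,"ry":0,"rz":0},{"claw":0.05,"x":0,"y":0,"z":0,"rx":0,"ry":0,"rz":0}])

```text
time_s: 19.15
eef_pos: [0.4532, -0.1599, 0.102]
ee_rot: [0.708, 0.008, 0.706, -0.015]
ft_force: [-6.2, -10.5, 14.6]
grip_width: 0.016
```

step_arm(targets=[{"claw":0.05,"x":-0.05,"y":-0.08,"z":-0.03,"rx":0,"ry":0,"rz":0},{"claw":0.05,"x":0,"y":0,"z":0,"rx":0,"ry":0,"rz":0}])

```text
time_s: 19.35
eef_pos: [0.4533, -0.1593, 0.1024]
ee_rot: [0.709, 0.01, 0.705, -0.014]
ft_force: [2.8, -5.6, 6.6]
grip_width: 0.0157
```

```bash
python3 - <<'E'
from h import *
plan([.455,-.166,.102],[1,-.033,0])
print(ctrl.get_state()["torque"])
a=ctrl.grab_frame("side");save(a,"s13")
i=cv2.imread("pics/s13.png");cv2.imwrite("pics/s13z.png",cv2.resize(i[170:260,300:400],(660,594),interpolation=2))
E
```

```text
t 19.35 pos [ 0.4533 -0.1593  0.1024] w 0.0157 F [ 2.8 -5.6  6.6] j6 -0.55
rot units [-0.003  0.041  0.04 ] shift units (target frame) [ 0.02 -0.27  0.08]
tool axes [[0.006, 0.033, 0.999], [-0.006, 0.999, -0.033], [-1.0, -0.006, 0.006]]
[-0.96958349 -0.16754011  0.03840383]
```

View pics/s13z.png

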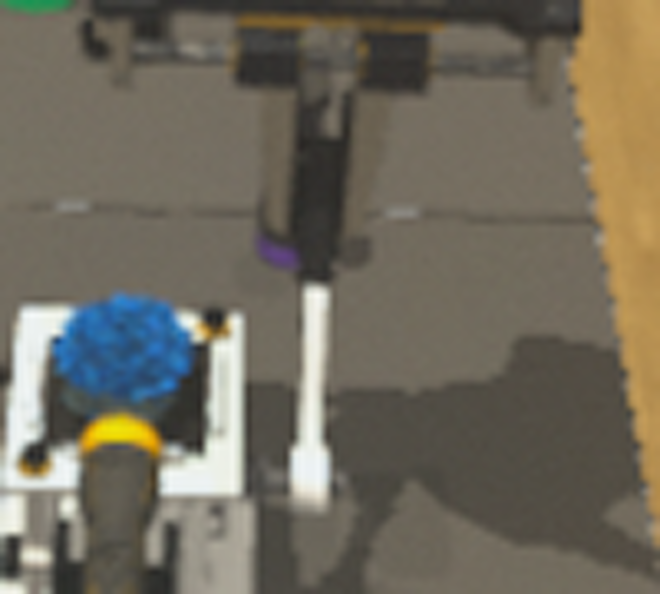

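```bash
python3 - <<'E'
import numpy as np
from scipy.optimize import least_squares
P=np.array([(-.0285,.1406),(-.0671,.146),(-.108,.1376),(-.140,.1203),(-.1597,.1022)])
s=least_squares(lambda q:np.hypot(P[:,0]-q[0],P[:,1]-q[1])-q[2],[-.064,.04,.105]);print(s.x,s.fun)
for r0 in(.064,.062):
  f=lambda q:np.hypot(P[:,0]+r0,P[:,1]-q[0])-q[1]
  print(r0,least_squares(f,[.04,.105]).x)
c=s.x;print(np.degrees(np.arctan2(-(P[:,0]-c[0]),P[:,1]-c[1])))
E
```

```text
[-0.06383159  0.01868208  0.12705811] [-1.23875043e-04  3.01752401e-04 -2.02604383e-04 -6.27261616e-05
  8.74531862e-05]
0.064 [0.01910834 0.12663819]
0.062 [0.01398027 0.13169889]
[-16.16149314   1.47053017  20.37596782  36.85364527  48.93851743]
```

```bash
cat >> h.py <<'E'
def lev(p,a,r,x0=.4555,yc=-.064,zc=.07):
    a=np.radians(a);y=yc-r*np.sin(a);return proj(p,[x0+.033*(y-yc),y,zc+r*np.cos(a)])
E
python3 - <<'E'
from h import *
a=ctrl.grab_frame("side")
z=lambda p:np.round((np.array(p)-[300,170])*6.6)
print("hub",z(lev(a,0,0)))
for d in (-19,):print("rest",d,z(lev(a,d,.079)),z(lev(a,d,.141)))
for d in (20,25,30,35):print(d,z(lev(a,d,.079)),z(lev(a,d,.141)))
for d in (45,50,55,60,65,70):print(d,z(lev(a,d,.079)),z(lev(a,d,.141)))
for d in (85,90,95):print(d,z(lev(a,d,.079)),z(lev(a,d,.141)))
E
```

```text
hub [309. 474.]
rest -19 [321. 383.] [332. 304.]
20 [320. 294.] [329. 147.]
25 [319. 289.] [327. 138.]
30 [319. 285.] [326. 132.]
35 [318. 282.] [325. 130.]
45 [316. 281.] [322. 132.]
50 [316. 283.] [320. 137.]
55 [315. 287.] [319. 144.]
60 [314. 291.] [317. 153.]
65 [313. 297.] [315. 165.]
70 [312. 305.] [314. 179.]
85 [309. 333.] [309. 231.]
90 [308. 344.] [307. 251.]
95 [307. 357.] [305. 273.]
```

```bash
python3 - <<'E'
import numpy as np
a=np.radians(np.linspace(52,90,11));y=-.118*np.sin(a);z=.118*np.cos(a)
for i in range(10): print(i,round(-(z[i+1]-z[i])/.025,2),round((y[i+1]-y[i])/.025,2))
E
```

```text
0 0.25 -0.18
1 0.26 -0.17
2 0.28 -0.15
3 0.28 -0.13
4 0.29 -0.11
5 0.3 -0.09
6 0.3 -0.07
7 0.31 -0.05
8 0.31 -0.03
9 0.31 -0.01
```

step_arm(targets=[{"claw":0.05,"x":0.25,"y":-0.22,"z":0,"rx":0,"ry":0,"rz":0},{"claw":0.05,"x":0.26,"y":-0.18,"z":0,"rx":0,"ry":0,"rz":0},{"claw":0.05,"x":0.27,"y":-0.15,"z":0,"rx":0,"ry":0,"rz":0},{"claw":0.05,"x":0,"y":0,"z":0,"rx":0,"ry":0,"rz":0}])

```text
time_s: 19.85
eef_pos: [0.4528, -0.1748, 0.0831]
ee_rot: [0.709, 0.009, 0.705, -0.015]
ft_force: [-0.3, -8.7, 10.3]
grip_width: 0.0158
```

step_arm(targets=[{"claw":0.05,"x":0.23,"y":-0.18,"z":0,"rx":0,"ry":0,"rz":0},{"claw":0.05,"x":0.27,"y":-0.12,"z":0,"rx":0,"ry":0,"rz":0},{"claw":0.05,"x":0.28,"y":-0.1,"z":0,"rx":0,"ry":0,"rz":0},{"claw":0.05,"x":0,"y":0,"z":0,"rx":0,"ry":0,"rz":0}])

```text
time_s: 20.25
eef_pos: [0.4525, -0.1854, 0.0636]
ee_rot: [0.709, 0.008, 0.705, -0.015]
ft_force: [0.4, -11.6, 8.2]
grip_width: 0.0158
```

```bash
python3 - <<'E'
from h import *
plan([.4525,-.184,.03],[1,-.033,0])
a=ctrl.grab_frame("side");save(a,"s14")
i=cv2.imread("pics/s14.png");cv2.imwrite("pics/s14z.png",cv2.resize(i[170:260,300:400],(660,594),interpolation=2))
from scipy.optimize import least_squares
P=np.array([(-.108,.1376),(-.140,.1203),(-.1597,.1022),(-.1748,.0831),tuple(ctrl.get_state()["eef_pos"][1:])])
f=lambda q:np.hypot(P[:,0]+.0638,P[:,1]-q[0])-q[1]
print(least_squares(f,[.04,.105]).x)
E
```

```text
t 20.25 pos [ 0.4525 -0.1854  0.0636] w 0.0158 F [  0.4 -11.6   8.2] j6 -0.6
rot units [-0.001  0.039  0.069] shift units (target frame) [ 1.35  0.06 -0.  ]
tool axes [[0.005, 0.033, 0.999], [-0.01, 0.999, -0.033], [-1.0, -0.01, 0.005]]
[0.01389733 0.13095141]
```

View pics/s14z.png

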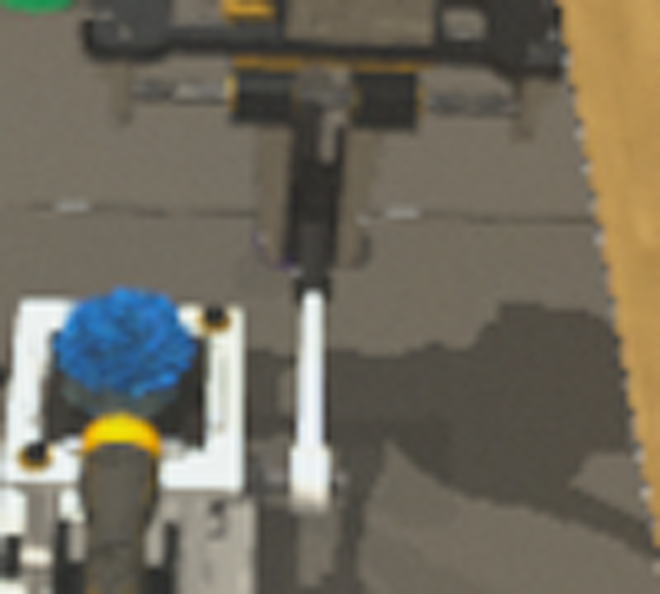

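step_arm(targets=[{"claw":0.05,"x":0.28,"y":-0.16,"z":0,"rx":0,"ry":0,"rz":0},{"claw":0.05,"x":0.3,"y":-0.1,"z":0,"rx":0,"ry":0,"rz":0},{"claw":0.05,"x":0.3,"y":-0.08,"z":0,"rx":0,"ry":0,"rz":0},{"claw":0.05,"x":0,"y":0,"z":0,"rx":0,"ry":0,"rz":0},{"claw":0.05,"x":0,"y":0,"z":0,"rx":0,"ry":0,"rz":0}])

```text
time_s: 20.8
eef_pos: [0.4523, -0.1932, 0.0414]
ee_rot: [0.709, 0.009, 0.705, -0.015]
ft_force: [1.0, -9.7, 5.2]
grip_width: 0.0156
```

```bash
python3 - <<'E'
from h import *
plan([.4525,-.184,.03],[1,-.033,0])
a=ctrl.grab_frame("side");save(a,"s15")
b=ctrl.grab_frame("top");save(b,"t15")
i=cv2.imread("pics/s15.png");cv2.imwrite("pics/s15z.png",cv2.resize(i[170:260,300:400],(660,594),interpolation=2))
E
```

```text
t 20.8 pos [ 0.4523 -0.1932  0.0414] w 0.0156 F [ 1.  -9.7  5.2] j6 -0.61
rot units [0.001 0.039 0.06 ] shift units (target frame) [ 0.45  0.37 -0.  ]
tool axes [[0.005, 0.033, 0.999], [-0.009, 0.999, -0.033], [-1.0, -0.008, 0.005]]
```

View pics/s15z.png

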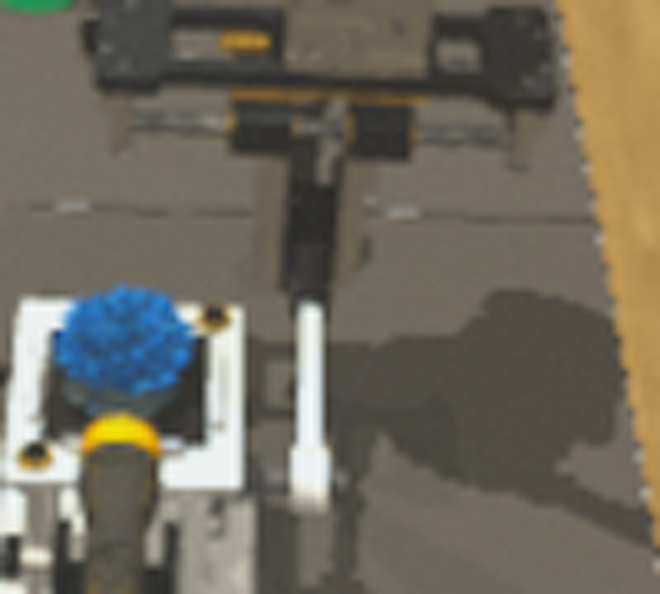

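step_arm(targets=[{"claw":0.05,"x":0.25,"y":-0.09,"z":0,"rx":0,"ry":0,"rz":0},{"claw":0.05,"x":0.25,"y":-0.06,"z":0,"rx":0,"ry":0,"rz":0},{"claw":0.05,"x":0.2,"y":-0.03,"z":0,"rx":0,"ry":0,"rz":0},{"claw":0.05,"x":0,"y":0,"z":0,"rx":0,"ry":0,"rz":0},{"claw":0.05,"x":0,"y":0,"z":0,"rx":0,"ry":0,"rz":0}])

```text
time_s: 21.4
eef_pos: [0.4522, -0.1968, 0.0235]
ee_rot: [0.709, 0.009, 0.705, -0.014]
ft_force: [2.7, -8.0, 3.9]
grip_width: 0.0154
```

```bash
python3 - <<'E'
from h import *
plan([.4525,-.184,.03],[1,-.033,0])
a=ctrl.grab_frame("side");save(a,"s16")
b=ctrl.grab_frame("top");save(b,"t16")
i=cv2.imread("pics/s16.png");cv2.imwrite("pics/s16z.png",cv2.resize(i[170:260,300:400],(660,594),interpolation=2))
i=cv2.imread("pics/t16.png");cv2.imwrite("pics/t16z.png",cv2.resize(i[180:280,220:370],(790,527),interpolation=2))
from scipy.optimize import least_squares
P=np.array([(-.140,.1203),(-.1597,.1022),(-.1748,.0831),(-.1854,.0636),(-.1932,.0414),tuple(ctrl.get_state()["eef_pos"][1:])])
s=least_squares(lambda q:np.hypot(P[:,0]-q[0],P[:,1]-q[1])-q[2],[-.064,.04,.105]);print(s.x,s.fun)
f=lambda q:np.hypot(P[:,0]+.0638,P[:,1]-q[0])-q[1]
q=least_squares(f,[.04,.105]);print(q.x,q.fun)
E
```

```text
t 21.4 pos [ 0.4522 -0.1968  0.0235] w 0.0154 F [ 2.7 -8.   3.9] j6 -0.62
rot units [0.    0.038 0.048] shift units (target frame) [-0.26  0.51 -0.  ]
tool axes [[0.005, 0.033, 0.999], [-0.007, 0.999, -0.033], [-1.0, -0.007, 0.005]]
[-0.05295215  0.0040526   0.14516501] [ 6.16640649e-05 -1.54609439e-04  7.75134528e-05  5.31925911e-05
 -2.95968561e-05 -8.16381341e-06]
[0.01026149 0.13316599] [ 6.80621343e-04 -3.14564894e-04 -4.01348945e-04 -3.82113472e-04
 -7.21590286e-05  4.89564996e-04]
```

View pics/s16z.png

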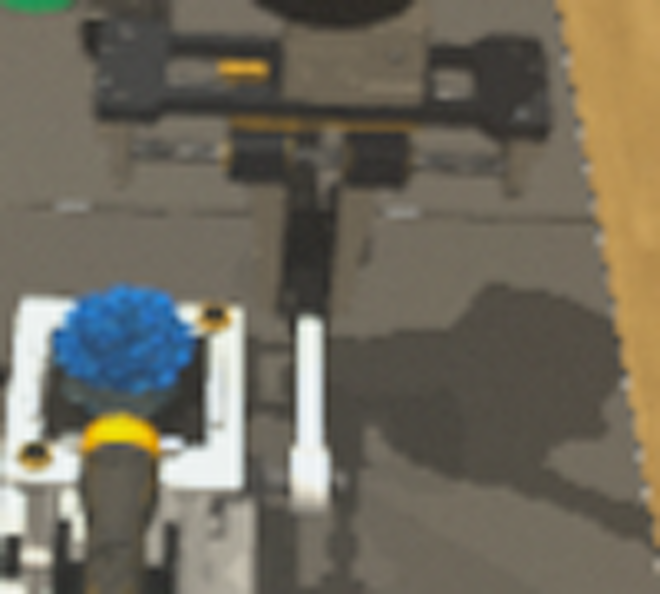

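View pics/t16z.png

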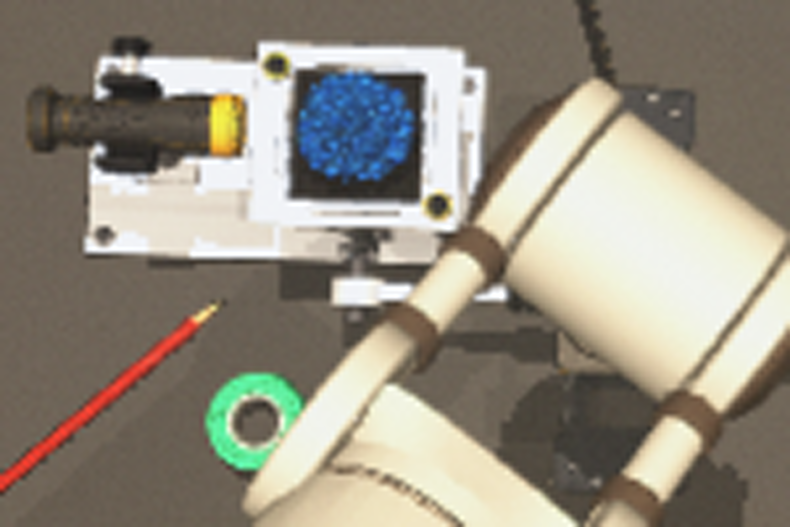

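```bash
cat >> h.py <<'E'
def lev2(p,a,r,t,dx=0,x0=.4575,yc=-.064,zc=.07):
    a=np.radians(a);y=yc-r*np.sin(a)+t*np.cos(a);return proj(p,[x0+dx+.033*(y-yc),y,zc+r*np.cos(a)+t*np.sin(a)])
E
python3 - <<'E'
from h import *
a=ctrl.grab_frame("side");save(a,"s17")
z=lambda p:np.round((np.array(p)-[300,170])*6.6)
for d in (-19,20,50,65,70,75,80,85,90,95):print(d,"inner+",z(lev2(a,d,.079,.01)),"inner-",z(lev2(a,d,.079,-.01)),"tip+",z(lev2(a,d,.141,.01)),"tip-",z(lev2(a,d,.141,-.01)))
# red/brightness profile along bar column in unzoomed images
for n in ("s11","s13","s14","s15","s16"):
    i=cv2.imread(f"pics/{n}.png").mean(2); print(n,i[208:248,346:349].mean(1).round().astype(int).tolist())
E
```

```text
-19 inner+ [316. 406.] inner- [316. 360.] tip+ [326. 328.] tip- [327. 280.]
20 inner+ [316. 303.] inner- [314. 285.] tip+ [324. 154.] tip- [323. 138.]
50 inner+ [312. 279.] inner- [309. 287.] tip+ [317. 132.] tip- [314. 141.]
65 inner+ [309. 288.] inner- [307. 307.] tip+ [312. 155.] tip- [309. 175.]
70 inner+ [308. 293.] inner- [306. 316.] tip+ [310. 167.] tip- [308. 191.]
75 inner+ [308. 300.] inner- [305. 326.] tip+ [309. 181.] tip- [306. 208.]
80 inner+ [307. 308.] inner- [304. 337.] tip+ [307. 197.] tip- [304. 226.]
85 inner+ [306. 317.] inner- [303. 349.] tip+ [305. 215.] tip- [303. 246.]
90 inner+ [305. 327.] inner- [302. 361.] tip+ [304. 234.] tip- [301. 268.]
95 inner+ [304. 338.] inner- [301. 375.] tip+ [302. 254.] tip- [300. 291.]
s11 [63, 63, 69, 81, 81, 74, 55, 44, 45, 43, 46, 49, 49, 51, 40, 41, 40, 41, 41, 40, 44, 45, 43, 69, 105, 116, 118, 122, 118, 122, 130, 126, 127, 131, 143, 168, 175, 165, 149, 128]
s13 [53, 54, 54, 52, 75, 166, 225, 225, 224, 220, 220, 219, 220, 220, 219, 218, 217, 214, 214, 214, 212, 211, 211, 215, 217, 218, 218, 218, 218, 227, 237, 239, 240, 240, 239, 235, 224, 197, 162, 129]
s14 [62, 62, 61, 63, 60, 68, 148, 214, 216, 218, 219, 219, 220, 221, 220, 220, 221, 224, 224, 223, 223, 223, 223, 223, 223, 224, 225, 225, 225, 231, 236, 239, 240, 240, 239, 235, 223, 197, 159, 128]
s15 [56, 56, 56, 55, 56, 57, 56, 81, 164, 218, 219, 220, 221, 220, 220, 221, 222, 223, 224, 224, 224, 224, 225, 225, 225, 225, 225, 226, 227, 232, 236, 240, 241, 240, 240, 236, 223, 193, 159, 130]
s16 [45, 46, 48, 53, 52, 54, 53, 54, 54, 80, 167, 221, 220, 221, 222, 222, 223, 224, 224, 225, 225, 225, 224, 224, 224, 225, 226, 227, 226, 228, 234, 240, 241, 241, 240, 234, 218, 191, 160, 128]
```

The bar/grip boundary calibrates well against rest and gives ≈83° now (90 = level), agreeing with the fitted circle. About 7° more.

step_arm(targets=[{"claw":0.05,"x":0.2,"y":-0.03,"z":0,"rx":0,"ry":0,"rz":0},{"claw":0.05,"x":0.2,"y":0,"z":0,"rx":0,"ry":0,"rz":0},{"claw":0.05,"x":0.15,"y":0,"z":0,"rx":0,"ry":0,"rz":0},{"claw":0.05,"x":0,"y":0,"z":0,"rx":0,"ry":0,"rz":0},{"claw":0.05,"x":0,"y":0,"z":0,"rx":0,"ry":0,"rz":0}])

```text
time_s: 22.05
eef_pos: [0.4521, -0.1979, 0.0097]
ee_rot: [0.709, 0.009, 0.705, -0.014]
ft_force: [1.6, -10.4, 3.2]
grip_width: 0.0156
```

```bash
cat > m.py <<'E'
from h import *
import sys
n=sys.argv[1]
plan([.4525,-.197,.009],[1,-.033,0])
a=ctrl.grab_frame("side");save(a,n)
i=a["img"].mean(2)[:,346:349].mean(1)
k=[r for r in range(205,240) if i[r]<135<=i[r+1]]
row=k[0]+(135-i[k[0]])/(i[k[0]+1]-i[k[0]]);print("row",row)
from scipy.optimize import brentq
for off in(0,.4): print("angle",brentq(lambda d:lev2(a,d,.079,.01)[1]-(row-off),50,115))
c=cv2.imread(f"pics/{n}.png");cv2.imwrite(f"pics/{n}z.png",cv2.resize(c[150:260,290:400],(600,600),interpolation=2))
E
python3 m.py s18
```

```text
t 22.05 pos [ 0.4521 -0.1979  0.0097] w 0.0156 F [  1.6 -10.4   3.2] j6 -0.62
rot units [0.002 0.038 0.052] shift units (target frame) [0.03 0.04 0.01]
tool axes [[0.005, 0.033, 0.999], [-0.007, 0.999, -0.033], [-1.0, -0.007, 0.005]]
row 219.41339869281046
angle 89.6102437703045
angle 88.34763142141239
```

View pics/s18z.png

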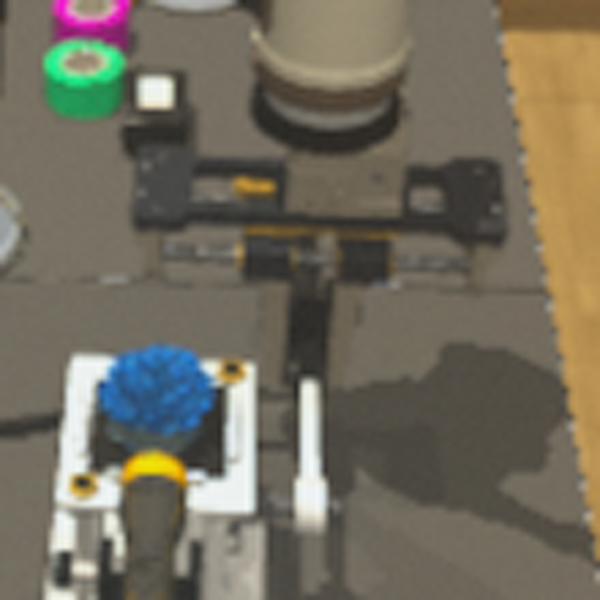

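step_arm(targets=[{"claw":0.05,"x":0.06,"y":-0.04,"z":0,"rx":0,"ry":0,"rz":0},{"claw":0.05,"x":0,"y":0,"z":0,"rx":0,"ry":0,"rz":0},{"claw":0.05,"x":0,"y":0,"z":0,"rx":0,"ry":0,"rz":0},{"claw":0.05,"x":0,"y":0,"z":0,"rx":0,"ry":0,"rz":0}])

```text
time_s: 22.5
eef_pos: [0.4521, -0.1979, 0.0081]
ee_rot: [0.709, 0.01, 0.705, -0.014]
ft_force: [2.3, -7.1, 3.8]
grip_width: 0.0156
```

```bash
python3 m.py s19; python3 - <<'E'
from h import *
a=ctrl.grab_frame("side");b=ctrl.grab_frame("top");save(b,"t19")
for p,n in((a,"side"),(b,"top")):
  for l in("torch_mid","crystal_mid","tape","lens","pencil_red"):
    print(n,l,[(np.round(d["centre"]).tolist(),round(d["confidence"],2)) for d in ctrl.landmark_of(p,l)[:2]])
c=a["img"][120:240,300:420,::-1];c=cv2.convertScaleAbs(cv2.resize(c,(600,600),interpolation=2),alpha=1.6,beta=10);cv2.imwrite("pics/s20z.png",c)
E
```

```text
t 22.5 pos [ 0.4521 -0.1979  0.0081] w 0.0156 F [ 2.3 -7.1  3.8] j6 -0.62
rot units [-0.     0.038  0.04 ] shift units (target frame) [-0.04  0.04  0.01]
tool axes [[0.005, 0.033, 0.999], [-0.006, 0.999, -0.033], [-1.0, -0.006, 0.005]]
row 219.7511811023622
angle 90.65364330308326
angle 89.41583516988027
side torch_mid []
side crystal_mid [([319.0, 221.0], 0.67)]
side tape [([367.0, 278.0], 0.82)]
side lens [([306.0, 231.0], 0.64), ([344.0, 194.0], 0.53)]
side pencil_red [([369.0, 306.0], 0.64)]
top torch_mid []
top crystal_mid [([287.0, 203.0], 0.92)]
top tape [([269.0, 258.0], 0.63)]
top lens [([240.0, 255.0], 0.66), ([336.0, 193.0], 0.62)]
top pencil_red [([238.0, 255.0], 0.71), ([446.0, 251.0], 0.4)]
```

View pics/s20z.png

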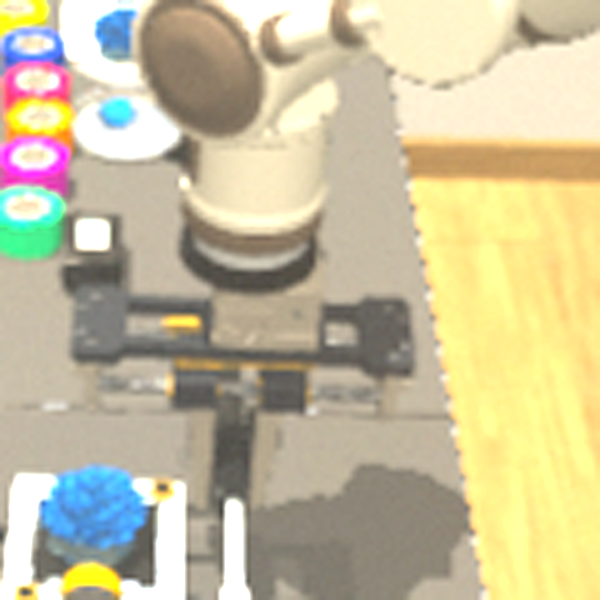

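View pics/t19.png

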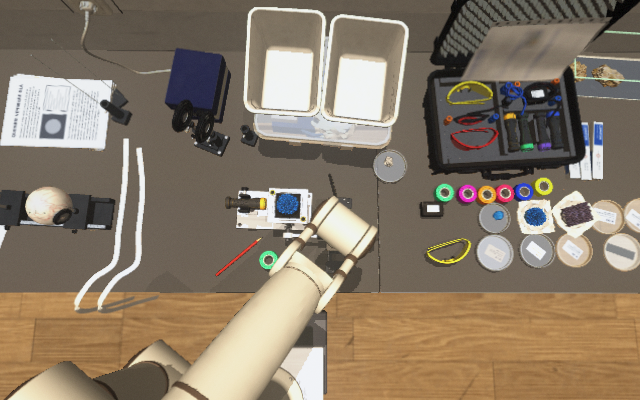

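Lever at 89.4–90.7° (level is 90), steadily held, with the stage up and the crystal seated. Handing in.

```bash
python3 -c "
from cell import ctrl
print(ctrl.sign_off())"
```

```text
the job is handed in; nothing more can be done
None
```

I moved the spare torch out of the way, then swung the lever over to level, and handed the job in at about 22.8 s with the gripper still holding it. I could not see the torch in the last pictures because the gripper and arm hide it from both cameras.

- **Torch:** it stands at about (0.45, -0.29), roughly 115 mm from where the lever comes down. It was upright when I released it. Its base could still be made out on later views during the swing. By the stated gripper size, the body stays about 38 mm clear of it.
- **Lever:** I pinched the grip across its 16 mm and followed its arc. The last side picture gives 89.4–90.7° from vertical (level is 90°), and the arm's path was still consistent with that a degree earlier. At the end the opening was 15.6 mm and the force on the tool was about 8 N.
- **Crystal and bystanders:** in the last views the stage is raised with the crystal on its pad. The tape, pencil, lens, dish, charger block and glasses look unmoved.

Three things did not agree or went less smoothly:
- **Finger length:** in the side camera the fingertips looked about 15 mm shorter than the stated tool point, and the lever's arc fitted a holding point higher on the fingers than the stated grasp point. I set the final angle from the picture instead.
- **Forces on the grip:** it pushed back with up to about 17 N along the lever during the swing, and with 12 N sideways when first pinched. I eased both off.
- **Late lens readings:** the network's top match for the lens in the last top view landed on the pencil. Its second match was at the lens's original place.

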